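Build up a door roller and a floor guide on the bench spindles

ROBOT

A 6-joint arm with a two-finger parallel gripper is mounted at the origin on the work surface. World frame = base frame: x ahead of the robot, y to its left, z up, the work surface at z = 0. Lengths are in m, angles in rad, forces in N, time in s.
With the tool pointing down it reaches from about 0.3 to 0.875 m from the base axis. Payload 6.4 kg.
Tool frame: the origin (TCP) lies at the very end of the fingers, on their centre line; the grasp point (between the pads) lies 19 mm behind it; z points along the fingers, y is the direction in which the jaws open and shut (so a half turn about z gives the same grasp; the last joint's range is limited). The gripper opens to 85 mm and grips with 20 to 120 N. Pads are 22 mm wide; open, the fingers measure 114 mm over their backs; the gripper's body (76 mm by 85 mm) begins 54 mm behind the grasp point. The pads swing forward as they close: fully open they stand 13 mm farther back than shut.
Start: joints at [-0.206, 0.181, 1.607, -0, 1.354, -0.206], TCP at [0.575, 0, 0.231] pointing down, gripper open.
Joint ranges: [-2.99, 2.99], [-0.89, 2.07], [0.3, 2.58], [-1.14, 4.28], [0, 2.63], [-3.12, 3.12]. Speed limits (rad/s): [2.57, 2.57, 3.01, 3.14, 3.14, 3.14].

INTERFACE

Orientations are given as a unit quaternion [w, x, y, z].
In Python, from bench import * gives the robot as it stands.
- The arm moves only by the tool arm_command, never from a script. Its argument "motion" is text: rows parted by semicolons, each of 7 numbers parted by spaces: the shift along the tool's x, y, z in units of 0.2 m (1.0 is 0.2 m), then the turn, a rotation vector about the tool's x, y, z in units of 60 degrees (1.0 is 60 degrees), then the opening, from 0 (shut) to 1 (fully open). In form: tx ty tz ax ay az grip; .... A call has 1 to 10 rows; each row shifts and turns the pose as measured when the row begins, along the tool's axes as they then stand; what a row does not reach is not made up. A row lasts 1/12 s, in which the tool goes at most 41.7 mm and 7.16 degrees, less where a joint would pass 70% of its speed; a pose out of reach is approached as far as the arm can. A call with a number of a shift or a turn outside -1 to 1 is refused whole. A call with a gripper value outside its range is refused whole. The fingers move at their own pace and stop on an object; the grip force is fixed at half the most. Time passes only in rows, so rows that do not move let the fingers close. It gives the time, the measured TCP pose, the force and the opening at its end, in the units of the state.
- get_obs(): the state, without advancing time (a new reading comes with each control period).
- camera(name): name is "scene" or "side" or "wrist"; returns a dict with "img" (480x640x3 uint8, red, green, blue), "intrinsics" (3x3 intrinsics, pixels), "pose" (4x4, takes a point from camera to world coordinates); the wrist camera has in their place "mount" (4x4, takes a point from camera to tool coordinates, whose origin is the TCP and whose axes are the flange's). Camera axes: x right, y down, z forward; pixel columns grow to the right and rows downward; lengths in m; the calibration is good to about 2 mm. A picture is of the moment at which its call begins: read the wrist's pose just before it. There is no depth.
- hand_in(): hands the job in, once; it reports no verdict.
Trained networks look in the newest picture that a camera, given by its name, has taken for a name from the list of things; names that differ only in an ending like _2 or _b are one class to them, and where a whole thing is asked for, a point or a joint stands for the part that bears it (a point fixed in the world has none). Each returns a list of dicts, best first, with "conf" (0 to 1); they miss things now and then, are a little off and sometimes report something else, mostly with a low value. They report only what shows in the picture. A call takes as long as a camera call. They do not tell look-alikes from the thing itself.
- search_frame(camera, target): "box" ([left, top, right, bottom] in pixels, round what is visible of it).
The state is a dict: "time_s": time; "q": joint angles; "dq": joint speeds; "joint_efforts": joint torques, N m; "eef_pos": TCP position; "eef_rot": TCP orientation; "wrist_force": force on the tool from outside, world axes, zero at the start; "torque": the same for the moment, N m; "opening": opening from 0.0 (shut) to 1.0 (fully open).
Only numpy, scipy, OpenCV 4.12 (cv2) and the standard library are available. Lean on these libraries where they do the work, as an engineer would, in place of code of your own. Each camera call takes 0.05 s, during which the arm holds its last target.

TASK

Build up the two sliding-door sets on their bench spindles. On the tall spindle (square wooden base) stack the square plate first, then the grooved wheel, then the tube sleeve; on the short spindle (round wooden base) stack the rubber disc first, then the hexagon nut, so that the spindle passes through every part and each lies flat on the one below. Leave the ear defenders, the tape measure and the carton where they are.

Things in the scene. Friction and masses are not known exactly. Their poses are not given: they have to be found in the camera images.
- tall_seat (a point): Seat of the tall spindle: the point on the spindle's axis at the top face of its base, z up. The base is a fixed square block of light wood, 84 x 84 x 16 mm, standing on the bench. The fixed upright steel spindle is 12 mm thick and ends 50 mm above this point; its last 9 mm taper to 5 mm thick.
- short_seat (a point): Seat of the short spindle: the point on the spindle's axis at the top face of its base, z up. The base is a fixed round block of light wood, 84 mm across and 16 mm high, standing on the bench. The fixed upright steel spindle is 12 mm thick and ends 34 mm above this point; its last 9 mm taper to 5 mm thick.
- plate_c (a point): Square plate, bare aluminium, 50 x 50 mm and 10 mm thick, lying flat, loose, about 55 g, with a round 22 mm hole right through its middle. Point: its centre, half-way up (5 mm above its underside), z up; x and y run square to its edges.
- wheel_c (a point): Grooved wheel, white plastic, 46 mm across and 20 mm high with a shallow groove round its rim (39 mm across in the groove), lying flat on its side face, hole upright, loose, about 50 g, 22 mm bore right through. Point: its centre, half-way up (10 mm above its underside), z along the bore.
- sleeve_c (a point): Tube sleeve, brass, 32 mm across and 34 mm high, standing upright, loose, about 120 g, 22 mm bore right through. Point: its centre, half-way up (17 mm above its underside), z along the bore.
- disc_c (a point): Round disc, black rubber, 54 mm across and 10 mm thick, lying flat, loose, about 40 g, 22 mm hole right through its middle. Point: its centre, half-way up (5 mm above its underside), z up.
- nut_c (a point): Large hexagon nut, steel, 40 mm across the flats (46 mm across the corners) and 18 mm high, lying flat, loose, about 130 g, with a plain hole 22 mm wide right through. Point: its centre, half-way up (9 mm above its underside), z along the hole; its x axis is square to one pair of flats.
- earmuffs: Ear defenders: two black cups, 70 mm high, joined by a headband, about 150 x 160 mm in all, loose on the bench. Origin on the bench midway between the cups. To be left alone.
- tape: Tape measure: rounded grey case 70 x 35 mm, 62 mm high, loose on the bench. Origin: middle of its underside. To be left alone.
- carton: Closed cardboard carton 160 x 90 mm, 55 mm high, loose on the bench. Origin: middle of its underside. To be left alone.
Not all that is in view belongs to the job. Leave any pink look-alike of the part that bears short_seat alone.

How it is judged:
At the end, for the whole second after the job is handed in: Tall spindle: plate on the base, wheel on it, sleeve on top; short spindle: disc on the base, nut on it. Each within 8 mm of the spindle axis and 4 mm of its stacked height, bore within 0.12 rad of the spindle (either face up), at rest under 0.02 m/s (horizontal distance between each of plate_c, wheel_c, sleeve_c and tall_seat below 0.008 m and z of plate_c in the frame of tall_seat between 0.001 and 0.009 m and angle between the z axis of each of plate_c, wheel_c, sleeve_c and the z axis of tall_seat, either way round below 0.12 rad and linear speed of each of plate, wheel, sleeve, disc, nut below 0.02 m/s and z of wheel_c in the frame of tall_seat between 0.016 and 0.024 m and z of sleeve_c in the frame of tall_seat between 0.043 and 0.051 m and horizontal distance between each of disc_c, nut_c and short_seat below 0.008 m and z of disc_c in the frame of short_seat between 0.001 and 0.009 m and angle between the z axis of each of disc_c, nut_c and the z axis of short_seat, either way round below 0.12 rad and z of nut_c in the frame of short_seat between 0.015 and 0.023 m); the robot touches nothing.
It fails at once if the ear defenders moved more than 30 mm (distance of earmuffs from where it was at the start of the episode above 0.03 m).
It fails at once if the tape measure moved more than 30 mm (distance of tape from where it was at the start of the episode above 0.03 m).
It fails at once if the carton moved more than 30 mm (distance of carton from where it was at the start of the episode above 0.03 m).
It also fails if it takes over 109 s, if anything falls off the work surface, if the arm or the gripper's body presses on something with over 40 N, if the wrist force passes 120 N, or if a joint passes its speed limit or range.

## Working session

There is one attempt and no reset: what is moved stays moved. The work goes in short steps, Python scripts to look and compute and a tool call to move; the robot and the scene stay as the last step left them, time stands still between calls to the robot, and variables do not carry over. Pictures are saved under pics/ and viewed, and the job is handed in when it is done.

Besides the shell and the picture viewer there is one more tool, called after "Emit:" as name(argument=value, ...), one argument or row to a line, values as JSON. arm_command: Moves the arm, as the interface text tells. Shifts and turns lie within -1 to 1; 1 stands for 0.2 m of shift or 60 degrees of turn. Its arguments: {"type":"object","properties":{"motion":{"type":"string"}},"required":["motion"]}

```bash
ls; mkdir -p pics; cat > h.py <<'E'
from bench import *
import numpy as np, cv2
def snap(n,f=None):
    c=camera(n)
    if f: cv2.imwrite('pics/'+f,c['img'][:,:,::-1])
    return c
def proj(c,p,pose=None):
    T=np.array(c['pose']) if pose is None else pose
    K=np.array(c['intrinsics']); q=np.linalg.inv(T)@np.append(p,1); u=K@q[:3]; return u[:2]/u[2]
def ray(c,uv,z,pose=None):
    T=np.array(c['pose']) if pose is None else pose
    K=np.array(c['intrinsics']); d=T[:3,:3]@np.linalg.solve(K,[uv[0],uv[1],1]); o=T[:3,3]
    return o+d*(z-o[2])/d[2]
E
python3 - <<'E'
from h import *
o=get_obs(); print({k:np.round(v,3) for k,v in o.items()})
for n in ['scene','side','wrist']:
    c=snap(n,n+'0.png'); print(n,np.round(c.get('pose',c.get('mount')),3).tolist(),np.round(c['intrinsics'],1).tolist())
    for t in ['tall_seat','short_seat','plate_c','wheel_c','sleeve_c','disc_c','nut_c','earmuffs','tape','carton']:
        print(t,[(np.round(d['box']).tolist(),round(d['conf'],2)) for d in search_frame(n,t)][:4])
print(get_obs()['time_s'])
E
```

```text
pics
{'time_s': np.float64(0.0), 'q': array([-0.206,  0.182,  1.608,  0.   ,  1.354, -0.206]), 'dq': array([ 0.001, -0.001, -0.   ,  0.001, -0.003, -0.001]), 'joint_efforts': array([ 0.0000e+00, -4.4487e+01, -3.5134e+01, -0.0000e+00,  9.0000e-03,
        0.0000e+00]), 'eef_pos': array([0.574, 0.   , 0.23 ]), 'eef_rot': array([-0.001,  0.707,  0.707, -0.   ]), 'wrist_force': array([ 0.685, -0.093,  0.517]), 'torque': array([ 0.023, -0.02 , -0.005]), 'opening': np.float64(0.999)}
scene [[0.597, 0.633, -0.494, 1.216], [0.802, -0.473, 0.364, -0.448], [-0.003, -0.613, -0.79, 1.07], [0.0, 0.0, 0.0, 1.0]] [[583.5, 0.0, 327.1], [0.0, 583.5, 241.3], [0.0, 0.0, 1.0]]
tall_seat [([232.0, 293.0, 270.0, 338.0], 0.95)]
short_seat [([336.0, 307.0, 379.0, 343.0], 0.89), ([385.0, 268.0, 423.0, 304.0], 0.77), ([315.0, 257.0, 356.0, 293.0], 0.68), ([133.0, 328.0, 167.0, 378.0], 0.42)]
plate_c [([172.0, 270.0, 202.0, 296.0], 0.65)]
wheel_c [([255.0, 230.0, 268.0, 255.0], 0.72), ([435.0, 144.0, 508.0, 212.0], 0.21)]
sleeve_c [([310.0, 192.0, 320.0, 215.0], 0.53)]
disc_c [([313.0, 256.0, 356.0, 290.0], 0.
[... 1098 characters left out ...]
0, 140.0, 280.0, 176.0], 0.8)]
tape [([344.0, 356.0, 385.0, 406.0], 0.57)]
carton [([314.0, 149.0, 369.0, 182.0], 0.92)]
wrist [[-0.001, -0.952, -0.307, 0.078], [1.0, -0.001, -0.0, 0.0], [-0.0, -0.307, 0.952, -0.142], [0.0, 0.0, 0.0, 1.0]] [[340.5, 0.0, 315.5], [0.0, 340.5, 236.9], [0.0, 0.0, 1.0]]
tall_seat []
short_seat [([446.0, 54.0, 536.0, 148.0], 0.7), ([434.0, 202.0, 516.0, 278.0], 0.69), ([329.0, 161.0, 409.0, 240.0], 0.61)]
plate_c [([207.0, 376.0, 257.0, 421.0], 0.61)]
wheel_c [([197.0, 248.0, 237.0, 296.0], 0.97)]
sleeve_c [([170.0, 104.0, 214.0, 139.0], 0.67)]
disc_c []
nut_c [([358.0, 2.0, 382.0, 8.0], 0.45)]
earmuffs []
tape [([198.0, 253.0, 237.0, 297.0], 0.29)]
carton []
1.65
```

View pics/scene0.png

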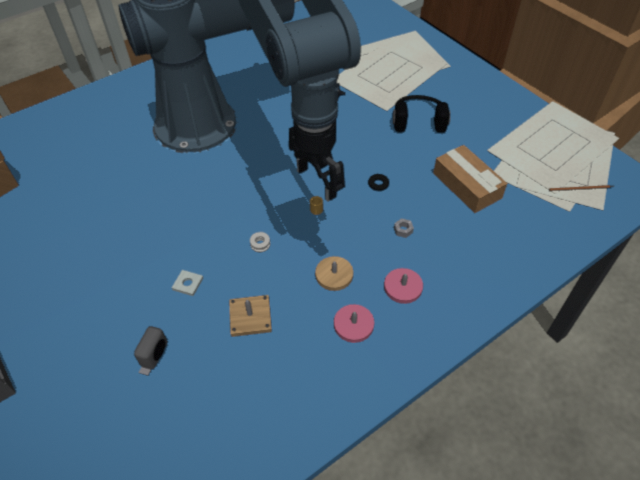

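View pics/side0.png

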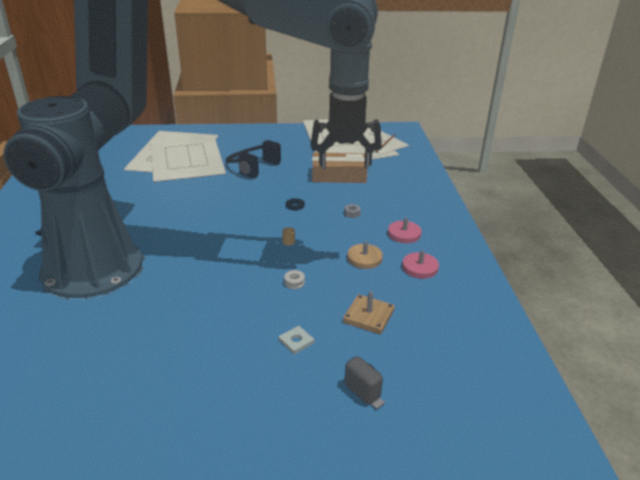

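View pics/wrist0.png

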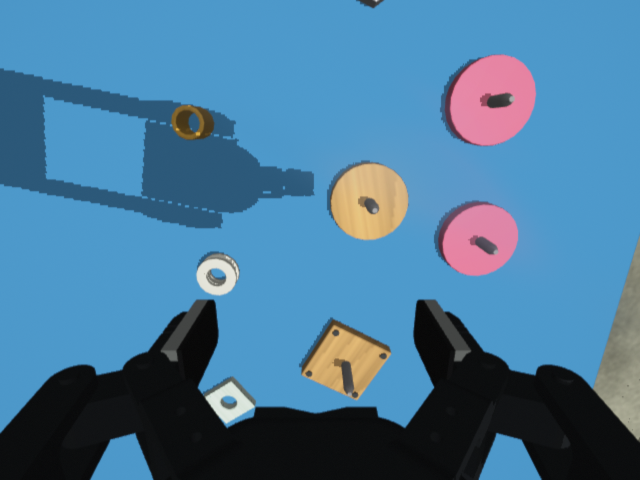

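```bash
cat >> h.py <<'E'
from scipy.spatial.transform import Rotation as R
def tcp():
    o=get_obs(); T=np.eye(4); q=o['eef_rot']; T[:3,:3]=R.from_quat([q[1],q[2],q[3],q[0]]).as_matrix(); T[:3,3]=o['eef_pos']; return T
def wsnap(f=None):
    T=tcp(); c=snap('wrist',f); c['pose']=T@np.array(c['mount']); return c
def goal(p,T=None):
    "shift in tool axes, units of 0.2m"
    T=tcp() if T is None else T
    return np.round(T[:3,:3].T@(np.array(p)-T[:3,3])/0.2,3)
E
python3 - <<'E'
from h import *
H=dict(tall_seat=.010,short_seat=.01,plate_c=.005,wheel_c=.01,sleeve_c=.017,disc_c=.005,nut_c=.009)
C={'scene':snap('scene'),'side':snap('side'),'wrist':wsnap()}
for t,h in H.items():
    for n,c in C.items():
        for d in search_frame(n,t)[:4]:
            b=d['box']; print(t,n,round(d['conf'],2),np.round(b).tolist(),np.round(ray(c,[(b[0]+b[2])/2,(b[1]+b[3])/2],h),3)[:2])
c=C['wrist']
# spindle tops by pixel, heights 0.066, 0.050
print('tall top', ray(c,[351,395],.066), 'short top',ray(c,[374,210],.050))
T=tcp();print(np.round(T,3).tolist(), get_obs()['time_s'])
cv2.imwrite('pics/w_crop.png',cv2.resize(c['img'][140:430,160:560,::-1],None,fx=2,fy=2))
E
```

```text
tall_seat scene 0.69 [435.0, 142.0, 509.0, 213.0] [0.609 0.453]
tall_seat side 0.71 [341.0, 294.0, 394.0, 335.0] [ 0.608 -0.211]
tall_seat wrist 0.7 [330.0, 161.0, 408.0, 240.0] [0.634 0.002]
tall_seat wrist 0.58 [302.0, 321.0, 391.0, 397.0] [ 0.615 -0.202]
short_seat scene 0.8 [334.0, 306.0, 377.0, 343.0] [ 0.764 -0.043]
short_seat scene 0.77 [313.0, 255.0, 356.0, 291.0] [0.635 0.001]
short_seat side 0.97 [404.0, 251.0, 438.0, 278.0] [ 0.759 -0.044]
short_seat side 0.71 [386.0, 217.0, 420.0, 244.0] [0.745 0.105]
short_seat side 0.66 [347.0, 241.0, 380.0, 267.0] [0.63  0.006]
short_seat wrist 0.96 [329.0, 160.0, 404.0, 238.0] [0.63  0.003]
short_seat wrist 0.68 [445.0, 52.0, 536.0, 148.0] [0.749 0.103]
short_seat wrist 0.64 [439.0, 204.0, 518.0, 277.0] [ 0.758 -0.044]
plate_c scene 0.7 [172.0, 272.0, 200.0, 297.0] [ 0.461 -0.275]
plate_c side 0.81 [281.0, 328.0, 314.0, 351.0] [ 0.462 -0.27 ]
plate_c wrist 0.67 [205.0, 378.0, 256.0, 421.0] [ 0.461 -0.27 ]
wheel_c scene 0.58 [252.0, 233.0, 271.0, 255.0] [ 0.47  -0.084]
wheel_c side 0.89 [286.0, 268.0, 304.0, 289.0] [ 0.463 -0.08 ]
whee
[... 160 characters left out ...]
94.0, 242.0] [0.452 0.098]
sleeve_c wrist 0.56 [169.0, 108.0, 213.0, 138.0] [0.452 0.082]
sleeve_c wrist 0.39 [358.0, 2.0, 383.0, 6.0] [0.625 0.183]
disc_c scene 0.67 [366.0, 174.0, 391.0, 190.0] [0.478 0.258]
disc_c side 0.56 [283.0, 198.0, 307.0, 212.0] [0.475 0.251]
nut_c scene 0.85 [394.0, 218.0, 413.0, 238.0] [0.629 0.208]
nut_c side 0.55 [343.0, 208.0, 359.0, 218.0] [0.623 0.199]
nut_c wrist 0.61 [356.0, 2.0, 382.0, 6.0] [0.625 0.186]
nut_c wrist 0.55 [170.0, 105.0, 214.0, 137.0] [0.451 0.083]
tall top [ 0.614845   -0.20647662  0.066     ] short top [0.63230098 0.00093738 0.05      ]
[[-0.0, 1.0, -0.0, 0.575], [1.0, 0.0, -0.0, 0.0], [-0.0, -0.0, -1.0, 0.231], [0.0, 0.0, 0.0, 1.0]] 2.85
```

View pics/w_crop.png

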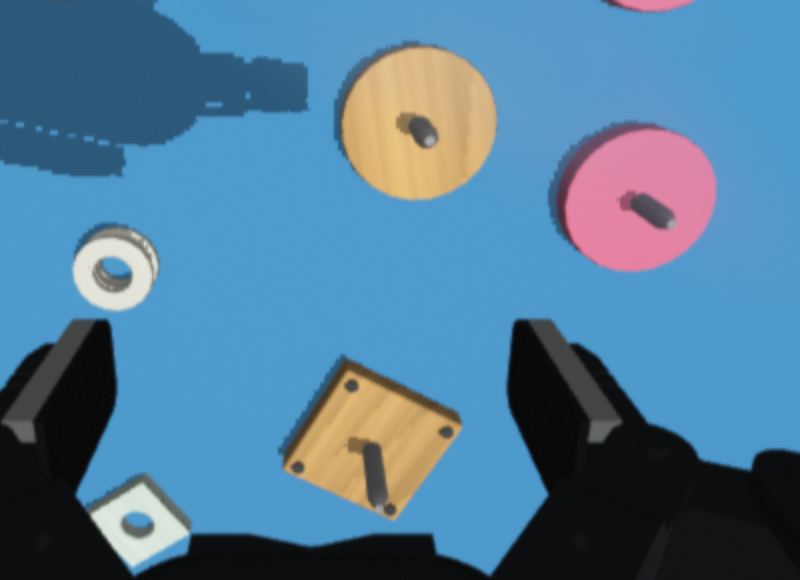

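Emit:
arm_command(
  motion="-0.17 -0.071 0.05 0 0 0 1; -0.17 -0.071 0.05 0 0 0 1; -0.17 -0.071 0.05 0 0 0 1; -0.17 -0.071 0.05 0 0 0 1; -0.17 -0.071 0.05 0 0 0 1; -0.17 -0.071 0.05 0 0 0 1; -0.17 -0.071 0.05 0 0 0 1; -0.17 -0.071 0.05 0 0 0 1; 0 0 0 0 0 0 1",
)

```text
time_s: 3.6
eef_pos: [0.4608, -0.2811, 0.1503]
eef_rot: [0.004, 0.704, 0.711, 0.002]
wrist_force: [0.1, 0.5, -0.1]
opening: 0.998
```

```bash
python3 - <<'E'
from h import *
c=wsnap('w1.png'); print(np.round(tcp(),3).tolist())
for t in ['plate_c']: print(search_frame('wrist',t)[:2])
g=cv2.cvtColor(c['img'],cv2.COLOR_RGB2HSV); m=((g[:,:,1]<60)&(g[:,:,2]>150)).astype(np.uint8)
cs,_=cv2.findContours(m,cv2.RETR_CCOMP,cv2.CHAIN_APPROX_NONE)
for k in cs:
    if cv2.contourArea(k)>200:
        (x,y),s,a=cv2.minAreaRect(k); print(x,y,s,a,ray(c,(x,y),.01))
        b=cv2.boxPoints(((x,y),s,a)); P=np.array([ray(c,q,.01)[:2] for q in b]); print(np.round(P,4).tolist())
E
```

```text
[[-0.01, 1.0, 0.01, 0.462], [1.0, 0.01, -0.001, -0.279], [-0.001, 0.01, -1.0, 0.151], [0.0, 0.0, 0.0, 1.0]]
[{'box': [270.2, 166.3, 354.4, 246.4], 'conf': 0.78}]
311.5724792480469 208.84364318847656 (58.83943557739258, 59.22362518310547) 55.840309143066406 [ 0.45894221 -0.26977806  0.01      ]
[[0.4244, -0.2634], [0.4653, -0.2355], [0.494, -0.2763], [0.4521, -0.3068]]
313.4628601074219 209.52838134765625 (43.64295196533203, 33.26957702636719) 52.594642639160156 [ 0.46054903 -0.27036183  0.01      ]
[[0.4382, -0.2643], [0.4603, -0.2471], [0.4832, -0.2765], [0.4608, -0.2948]]
```

View pics/w1.png

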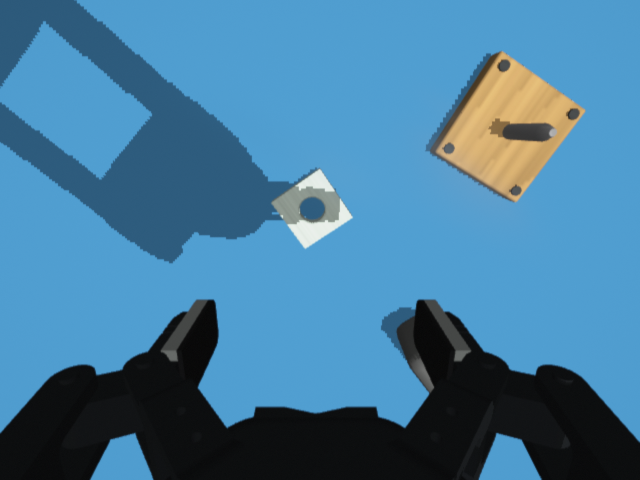

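```bash
python3 - <<'E'
from h import *
c=wsnap();s=snap('scene');d=snap('side')
P=np.array([ray(c,q,.01)[:2] for q in [(318,168),(352,216),(305,248),(272,203)]]);print(np.round(P,4).tolist(),P.mean(0),np.linalg.norm(np.roll(P,-1,0)-P,axis=1))
print('yaws',np.degrees([np.arctan2(*(v[::-1])) for v in np.roll(P,-1,0)-P]))
print('hole',ray(c,(312,209),.01))
print('tall',ray(c,(551,132),.066))
print('tape',ray(s,(152,350),.03),ray(d,(364,380),.03))
E
```

```text
[[0.4663, -0.2317], [0.496, -0.2721], [0.4557, -0.3015], [0.4277, -0.2613]] [ 0.46140713 -0.26662552] [0.0501088  0.04990116 0.04899068 0.04856746]
yaws [ -53.64868266 -143.8404689   124.7803326    37.49512333]
hole [ 0.46159473 -0.26617998  0.01      ]
tall [ 0.61454738 -0.20113554  0.066     ]
tape [ 0.57721055 -0.40745119  0.03      ] [ 0.57325822 -0.40523312  0.03      ]
```

Emit:
arm_command(
  motion="0.06 0 0.08 0.01 0 -0.119 0.85; 0 0 0.08 0 0 -0.119 0.85; 0 0 0.08 0 0 -0.119 0.85; 0 0 0.08 0 0 -0.119 0.85; 0 0 0.08 0 0 -0.118 0.85; 0 0 0.08 0 0 0 0.85; 0 0 0 0 0 0 0.85",
)

```text
time_s: 4.43
eef_pos: [0.4737, -0.2547, 0.059]
eef_rot: [0.007, 0.44, 0.898, -0.002]
wrist_force: [-0.2, 0.9, 0.5]
opening: 0.848
```

```bash
cat >> h.py <<'E'
def st(p=None):
    T=tcp(); o=get_obs(); y=np.degrees(np.arctan2(T[1,1],T[0,1]))
    print('t',round(float(o['time_s']),2),'pos',np.round(T[:3,3],4),'jawyaw',round(y,1),'tiltz',np.round(T[:3,2],3),'f',np.round(o['wrist_force'],1),'op',round(float(o['opening']),3))
    if p is not None: print('shift',goal(p,T)); 
    w=np.cross(T[:3,2],[0,0,-1]); print('level turn units',np.round(T[:3,:3].T@w/np.radians(60),3))
E
python3 - <<'E'
from h import *
st([.461,-.267,.0]); c=wsnap('w2.png')
E
```

```text
t 4.43 pos [ 0.4737 -0.2547  0.059 ] jawyaw 37.8 tiltz [ 0.011 -0.009 -1.   ] f [-0.2  0.9  0.5] op 0.848
shift [-0.005 -0.089  0.295]
level turn units [ 0.003  0.013 -0.   ]
```

View pics/w2.png

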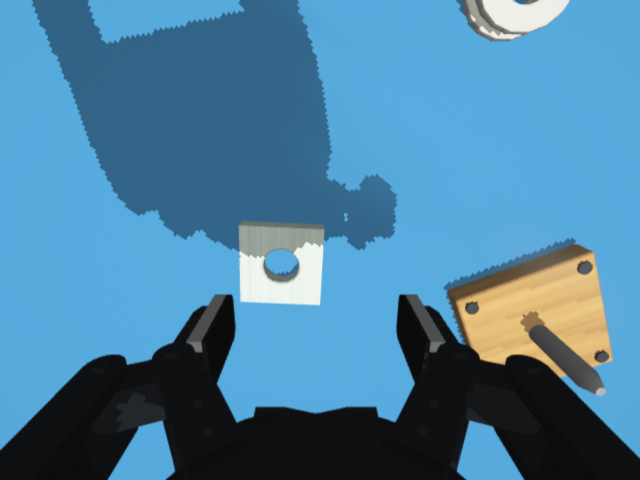

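```bash
python3 - <<'E'
from h import *
c=wsnap()
P=np.array([ray(c,q,.01)[:2] for q in [(240,229),(323,229),(320,304),(240,301)]]);print(np.round(P,4).tolist(),P.mean(0),np.linalg.norm(np.roll(P,-1,0)-P,axis=1))
print('hole',ray(c,(281,263),.01),'tall',ray(c,(600,390),.066), 'tall base spindle', ray(c,(530,320),.016))
p=P.mean(0); st([p[0],p[1],0])
E
```

```text
[[0.4272, -0.2666], [0.4657, -0.2368], [0.4951, -0.2771], [0.4538, -0.3064]] [ 0.46044749 -0.27172765] [0.04875118 0.04989282 0.05064181 0.04781358]
hole [ 0.45895263 -0.26942355  0.01      ] tall [ 0.61388236 -0.20538038  0.066     ] tall base spindle [ 0.60389802 -0.20287058  0.016     ]
t 4.53 pos [ 0.4751 -0.2562  0.0617] jawyaw 37.8 tiltz [ 0.013 -0.012 -1.   ] f [ 0.2 -0.6  0.5] op 0.847
shift [-0.011 -0.107  0.308]
level turn units [ 0.003  0.017 -0.   ]
```

Emit:
arm_command(
  motion="-0.005 -0.09 0 0.003 0.015 0 0.85; 0 0 0 0 0 0 0.85; 0 0 0.1 0 0 0 0.85; 0 0 0 0 0 0 0.85",
)

```text
time_s: 4.87
eef_pos: [0.4663, -0.2688, 0.0478]
eef_rot: [0.006, 0.439, 0.898, -0.002]
wrist_force: [-0.9, 0.4, -0.1]
opening: 0.85
```

```bash
python3 - <<'E'
from h import *
st([.46,-.270,.0]); 
E
```

```text
t 4.87 pos [ 0.4663 -0.2688  0.0478] jawyaw 37.9 tiltz [ 0.009 -0.008 -1.   ] f [-0.9  0.4 -0.1] op 0.85
shift [ 0.017 -0.029  0.239]
level turn units [0.002 0.011 0.   ]
```

Emit:
arm_command(
  motion="0.017 -0.03 0.08 0.002 0.012 0.03 0.85; 0 0 0.08 0 0 0 0.85; 0 0 0.06 0 0 0 0.85; 0 0 0 0 0 0 0.85; 0 0 0 0 0 0 0.85",
)

```text
time_s: 5.28
eef_pos: [0.4654, -0.2718, 0.0099]
eef_rot: [0.005, 0.454, 0.891, -0.001]
wrist_force: [0.1, -1.2, 1.0]
opening: 0.853
```

```bash
python3 - <<'E'
from h import *
st([.46,-.270,.0]); wsnap('w3.png');st()
E
```

```text
t 5.28 pos [ 0.4654 -0.2718  0.0099] jawyaw 36.0 tiltz [ 0.009 -0.006 -1.   ] f [ 0.1 -1.2  1. ] op 0.853
shift [ 0.024 -0.017  0.049]
level turn units [ 0.003  0.01  -0.   ]
t 5.33 pos [ 0.4654 -0.2717  0.01  ] jawyaw 36.0 tiltz [ 0.009 -0.006 -1.   ] f [-0.3 -0.  -0.2] op 0.852
level turn units [0.003 0.009 0.   ]
```

View pics/w3.png

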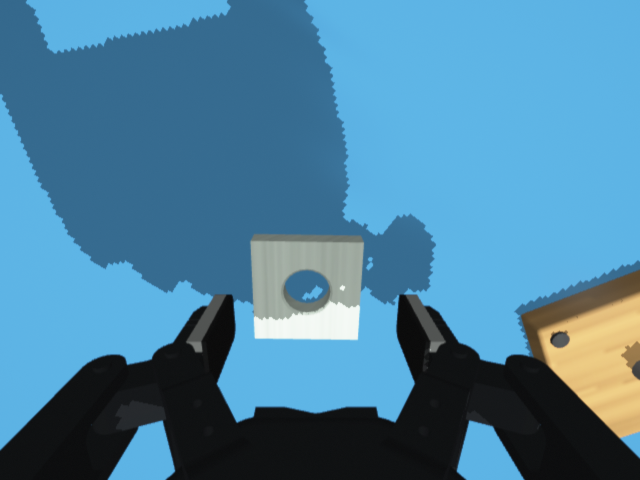

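```bash
python3 - <<'E'
from h import *
c=wsnap(); p=ray(c,(307,288),.0095); print(p); st([p[0],p[1],0]); p=ray(c,(307,289),.01);
q=ray(c,(np.array([254+363+254+358])/4).tolist()+[ (241+241+338+338)/4],.01);print(q);st([q[0],q[1],0])
E
```

```text
[ 0.45797688 -0.26842622  0.0095    ]
t 5.38 pos [ 0.4654 -0.2719  0.0101] jawyaw 36.0 tiltz [ 0.009 -0.006 -1.   ] f [ 0.2 -1.2  0.7] op 0.851
shift [ 0.036 -0.02   0.05 ]
level turn units [ 0.003  0.01  -0.   ]
[ 0.45837562 -0.26876846  0.01      ]
t 5.38 pos [ 0.4654 -0.2719  0.0101] jawyaw 36.0 tiltz [ 0.009 -0.006 -1.   ] f [ 0.2 -1.2  0.7] op 0.851
shift [ 0.034 -0.019  0.05 ]
level turn units [ 0.003  0.01  -0.   ]
```

Emit:
arm_command(
  motion="0.04 -0.02 0.03 0.003 0.01 0 0.85; 0 0 0.02 0 0 0 0.85; 0 0 0 0 0 0 0.85; 0 0 0 0 0 0 0.85",
)

```text
time_s: 5.72
eef_pos: [0.4579, -0.2681, 0.0014]
eef_rot: [0.001, 0.454, 0.891, -0.0]
wrist_force: [-0.8, -0.6, -0.3]
opening: 0.851
```

```bash
python3 - <<'E'
from h import *
st([.4585,-.269,.0])
E
```

```text
t 5.72 pos [ 0.4579 -0.2681  0.0014] jawyaw 36.1 tiltz [ 0.002 -0.001 -1.   ] f [-0.8 -0.6 -0.3] op 0.851
shift [-0.005 -0.     0.007]
level turn units [0.001 0.002 0.   ]
```

Emit:
arm_command(
  motion="0 0 0 0 0 0 0; 0 0 0 0 0 0 0; 0 0 0 0 0 0 0; 0 0 0 0 0 0 0; 0 0 0 0 0 0 0; 0 0 0 0 0 0 0; 0 0 0 0 0 0 0; 0 0 0 0 0 0 0",
)

```text
time_s: 6.38
eef_pos: [0.4584, -0.2687, 0.0021]
eef_rot: [0.002, 0.454, 0.891, -0.0]
wrist_force: [-0.2, 0.4, 1.1]
opening: 0.559
```

```bash
python3 - <<'E'
from h import *
st([.4585,-.269,.0])
E
```

```text
t 6.38 pos [ 0.4584 -0.2687  0.0021] jawyaw 36.0 tiltz [ 0.003 -0.002 -1.   ] f [-0.2  0.4  1.1] op 0.559
shift [-0.002 -0.001  0.011]
level turn units [0.001 0.003 0.   ]
```

Emit:
arm_command(
  motion="0 0 -0.1 0 0 0 0; 0 0 -0.15 0 0 0 0; 0 0 -0.15 0 0 0 0; 0 0 -0.15 0 0 0 0; 0 0 0 0 0 0 0; 0 0 0 0 0 0 0",
)

```text
time_s: 6.88
eef_pos: [0.4561, -0.2666, 0.1139]
eef_rot: [-0.002, 0.454, 0.891, 0.001]
wrist_force: [0.4, 1.2, -1.6]
opening: 0.556
```

```bash
python3 - <<'E'
from h import *
st([.614,-.2045,.13]);c=wsnap('w4.png')
E
```

```text
t 6.88 pos [ 0.4561 -0.2666  0.1139] jawyaw 36.0 tiltz [-0.003  0.003 -1.   ] f [ 0.4  1.2 -1.6] op 0.556
shift [-0.213  0.821 -0.082]
level turn units [-0.001 -0.004 -0.   ]
```

View pics/w4.png

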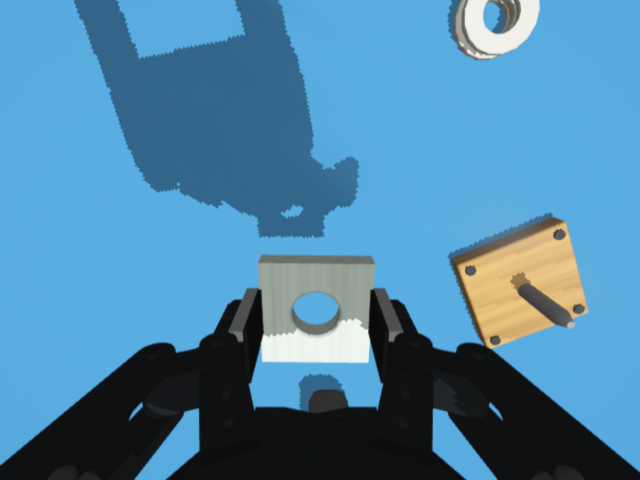

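```bash
cat >> h.py <<'E'
def tray(c,uv,z):
    "point in tool coords on plane tool z=z (negative: above tip)"
    return ray(c,uv,z,np.array(c['mount']))
E
python3 - <<'E'
from h import *
c=wsnap(); print('hole tool',tray(c,(316.5,308),-.008),'corners',np.mean([tray(c,q,-.008) for q in [(259,264),(375,264),(369,362),(263,362)]],0)); print('tall',ray(c,(571,325),.066))
E
```

```text
hole tool [ 0.00140752  0.00032505 -0.008     ] corners [-0.00233269  0.00031058 -0.008     ]
tall [ 0.61349168 -0.20581817  0.066     ]
```

Emit:
arm_command(
  motion="-0.042 0.16 -0.01 0 0 0 0; -0.042 0.16 -0.01 0 0 0 0; -0.042 0.16 -0.01 0 0 0 0; -0.042 0.16 0 0 0 0 0; -0.042 0.16 0 0 0 0 0; 0 0 0 0 0 0 0; 0 0 0 0 0 0 0",
)

```text
time_s: 7.57
eef_pos: [0.6099, -0.201, 0.1044]
eef_rot: [-0.012, 0.456, 0.89, 0.001]
wrist_force: [-0.8, -0.1, -0.8]
opening: 0.558
```

```bash
python3 - <<'E'
from h import *
st([.6138,-.2050,.09]);c=wsnap('w5.png');snap('side','s5.png')
E
```

```text
t 7.57 pos [ 0.6099 -0.201   0.1044] jawyaw 35.8 tiltz [-0.02   0.014 -1.   ] f [-0.8 -0.1 -0.8] op 0.558
shift [-0.029  0.005  0.071]
level turn units [-0.008 -0.022  0.   ]
```

View pics/w5.png

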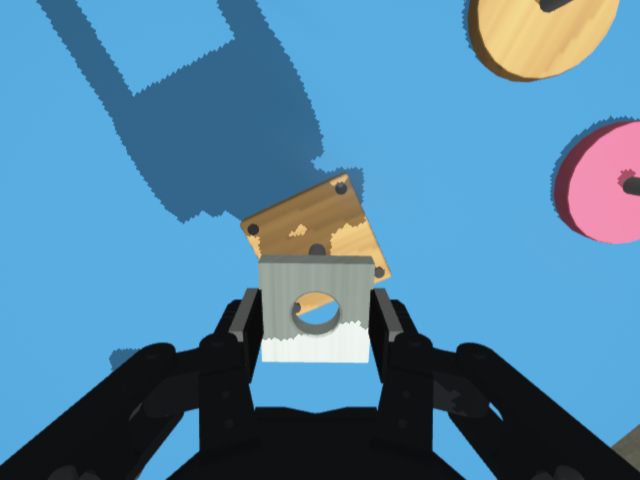

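Emit:
arm_command(
  motion="-0.03 0.005 0.03 -0.008 -0.022 0 0; 0 0 0 0 0 0 0; 0 0 0 0 0 0 0",
)

```text
time_s: 7.92
eef_pos: [0.6097, -0.2065, 0.0964]
eef_rot: [-0.002, 0.457, 0.889, -0.0]
wrist_force: [-0.0, -0.1, -1.2]
opening: 0.559
```

```bash
python3 - <<'E'
from h import *
st([.6138,-.2050,.075]);c=wsnap()
im=c['img'][:,:,::-1].copy()
for h in [.016,.03,.045,.066]:
    for dx in (-.006,.006):
        p=proj(c,np.array([.6138,-.205,h])+c['pose'][:3,0]*dx); cv2.circle(im,tuple(int(round(v)) for v in p),2,(0,0,255),-1)
cv2.imwrite('pics/w6.png',cv2.resize(im[150:400,180:460],None,fx=2.4,fy=2.4))
E
```

```text
t 7.92 pos [ 0.6097 -0.2065  0.0964] jawyaw 35.5 tiltz [-0.004  0.001 -1.   ] f [-0.  -0.1 -1.2] op 0.559
shift [-0.006  0.021  0.107]
level turn units [-0.002 -0.003  0.   ]
```

View pics/w6.png

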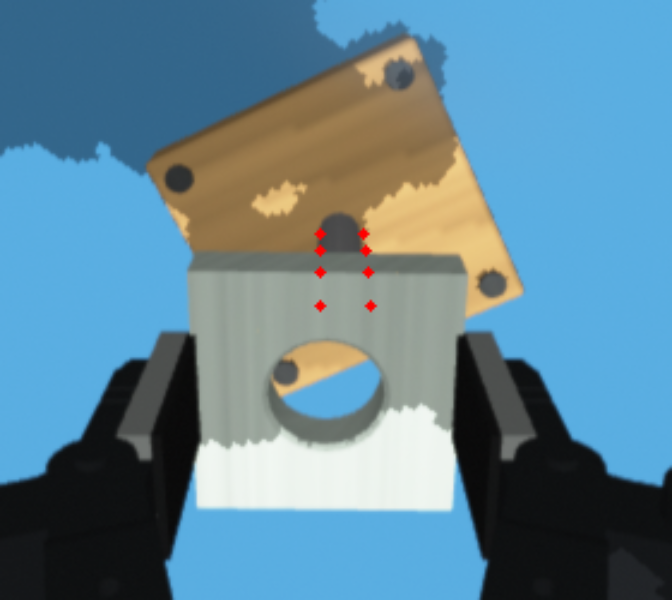

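Emit:
arm_command(
  motion="-0.005 0.02 0.02 -0.002 -0.003 0 0; 0 0 0 0 0 0 0; 0 0 0.05 0 0 0 0; 0 0 0 0 0 0 0; 0 0 0 0 0 0 0",
)

```text
time_s: 8.38
eef_pos: [0.6127, -0.2062, 0.0822]
eef_rot: [-0.0, 0.459, 0.889, 0.0]
wrist_force: [1.1, 0.0, 0.2]
opening: 0.556
```

```bash
python3 - <<'E'
from h import *
st([.6133,-.2050,.019]);c=wsnap()
im=c['img'][:,:,::-1].copy()
for h in [.016,.03,.045,.066]:
    for dx in (-.006,.006):
        p=proj(c,np.array([.6138,-.205,h])+c['pose'][:3,0]*dx); cv2.circle(im,tuple(int(round(v)) for v in p),2,(0,0,255),-1)
cv2.imwrite('pics/w7.png',cv2.resize(im[150:400,180:460],None,fx=2.4,fy=2.4))
E
```

```text
t 8.38 pos [ 0.6127 -0.2062  0.0822] jawyaw 35.4 tiltz [-0.  0. -1.] f [1.1 0.  0.2] op 0.556
shift [0.003 0.006 0.316]
level turn units [ 0. -0.  0.]
```

View pics/w7.png

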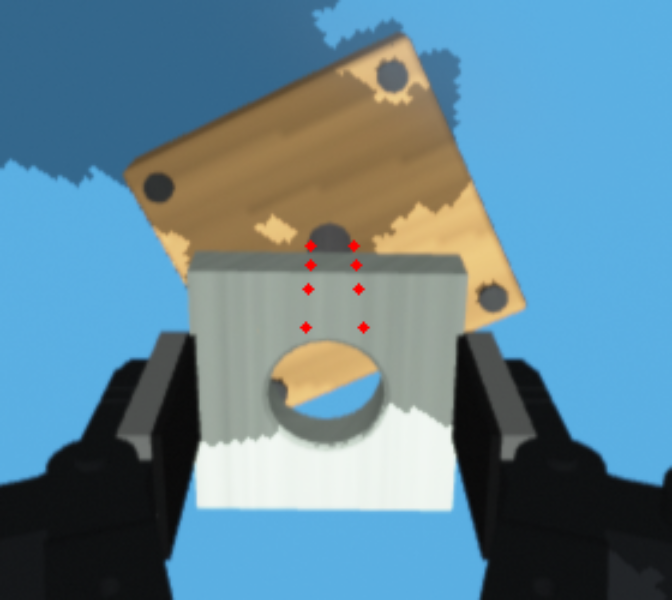

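Emit:
arm_command(
  motion="0.003 0.005 0.06 0 0 0 0; 0 0 0.06 0 0 0 0; 0 0 0.06 0 0 0 0; 0 0 0 0 0 0 0; 0 0 0 0 0 0 0",
)

```text
time_s: 8.85
eef_pos: [0.6125, -0.2043, 0.0412]
eef_rot: [-0.001, 0.458, 0.889, 0.0]
wrist_force: [-0.4, 0.5, -0.2]
opening: 0.557
```

```bash
python3 - <<'E'
from h import *
st([.6133,-.2050,.019]);c=wsnap('w8.png')
E
```

```text
t 8.85 pos [ 0.6125 -0.2043  0.0412] jawyaw 35.4 tiltz [-0.002  0.001 -1.   ] f [-0.4  0.5 -0.2] op 0.557
shift [-0.005  0.002  0.111]
level turn units [-0.001 -0.002 -0.   ]
```

View pics/w8.png

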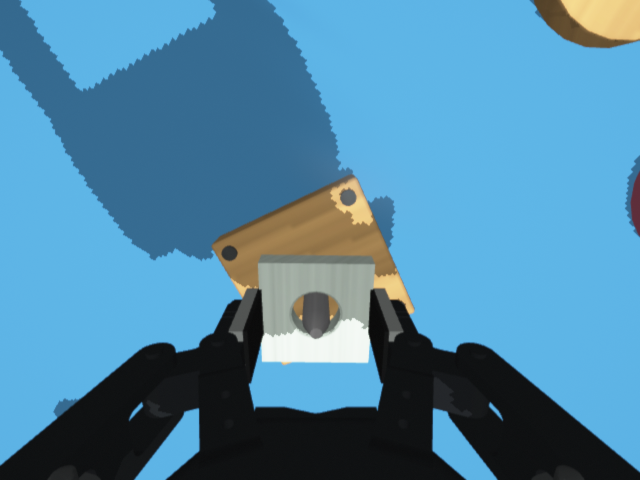

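Emit:
arm_command(
  motion="0 0 0.06 0 0 0 0; 0 0 0.045 0 0 0 0; 0 0 0 0 0 0 0; 0 0 0 0 0 0 0",
)

```text
time_s: 9.23
eef_pos: [0.6124, -0.2043, 0.0181]
eef_rot: [-0.001, 0.459, 0.889, 0.0]
wrist_force: [-2.0, 0.8, 11.5]
opening: 0.558
```

```bash
python3 - <<'E'
from h import *
st([.6133,-.2050,.018])
E
```

```text
t 9.23 pos [ 0.6124 -0.2043  0.0181] jawyaw 35.4 tiltz [-0.002  0.001 -1.   ] f [-2.   0.8 11.5] op 0.558
shift [-0.005  0.002  0.   ]
level turn units [-0.001 -0.002 -0.   ]
```

Emit:
arm_command(
  motion="0 0 0 0 0 0 0.8; 0 0 0 0 0 0 0.8; 0 0 0 0 0 0 0.8; 0 0 0 0 0 0 0.8; 0 0 -0.15 0 0 0 0.8; 0 0 -0.2 0 0 0 0.8; 0 0 -0.2 0 0 0 0.8; 0 0 -0.1 0 0 0 0.8; 0 0 0 0 0 0 0.8",
)

```text
time_s: 9.98
eef_pos: [0.6113, -0.2039, 0.1521]
eef_rot: [-0.003, 0.459, 0.889, 0.0]
wrist_force: [0.5, -0.8, 0.3]
opening: 0.8
```

```bash
python3 - <<'E'
from h import *
st([.462,-.084,.13]);c=wsnap('w9.png')
E
```

```text
t 9.98 pos [ 0.6113 -0.2039  0.1521] jawyaw 35.4 tiltz [-0.006  0.003 -1.   ] f [ 0.5 -0.8  0.3] op 0.8
shift [ 0.921 -0.261  0.117]
level turn units [-0.003 -0.006 -0.   ]
```

View pics/w9.png

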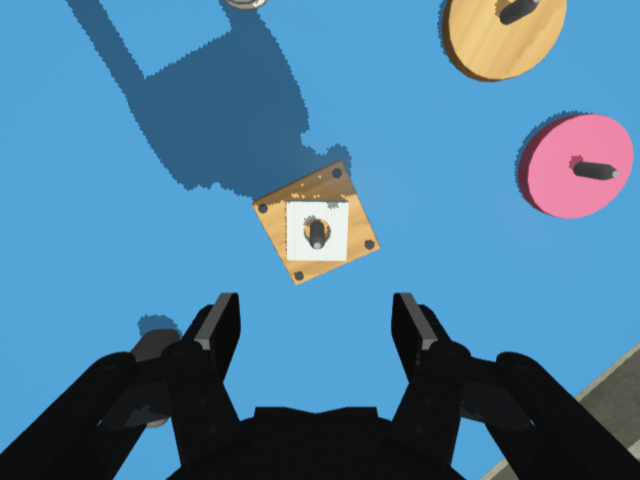

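```bash
python3 - <<'E'
from h import *
c=wsnap();print('tall',ray(c,(317.5,244),.066),'plate',ray(c,(317,231),.026))
E
```

```text
tall [ 0.61195897 -0.20332986  0.066     ] plate [ 0.61301901 -0.20540382  0.026     ]
```

Emit:
arm_command(
  motion="0.185 -0.052 0.02 0 0 0 0.8; 0.185 -0.052 0.02 0 0 0 0.8; 0.185 -0.052 0.02 0 0 0 0.8; 0.185 -0.052 0.02 0 0 0 0.8; 0.185 -0.052 0.02 0 0 0 0.8; 0 0 0 0 0 0 0.8; 0 0 0 0 0 0 0.8",
)

```text
time_s: 10.67
eef_pos: [0.4424, -0.0737, 0.1117]
eef_rot: [-0.02, 0.46, 0.888, -0.0]
wrist_force: [0.3, 0.0, 0.4]
opening: 0.803
```

```bash
python3 - <<'E'
from h import *
st([.462,-.084,.05]);c=wsnap('w10.png'); d=search_frame('wrist','wheel_c')[0]; b=d['box']; print(d, ray(c,[(b[0]+b[2])/2,(b[1]+b[3])/2],.01))
E
```

```text
t 10.67 pos [ 0.4424 -0.0737  0.1117] jawyaw 35.3 tiltz [-0.036  0.018 -0.999] f [0.3 0.  0.4] op 0.803
shift [-0.109  0.056  0.304]
level turn units [-0.018 -0.033 -0.   ]
{'box': [302.6, 230.7, 360.8, 300.4], 'conf': 0.59} [ 0.46254813 -0.08422775  0.01      ]
```

View pics/w10.png

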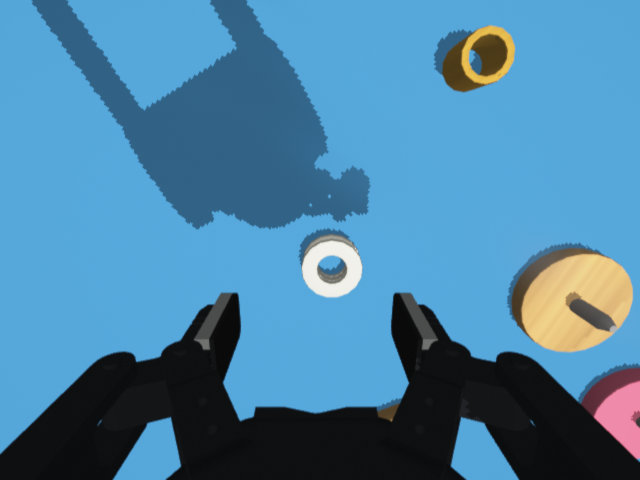

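```bash
python3 - <<'E'
from h import *
c=wsnap();print('wheel',ray(c,(332,268),.02),'sleeve',ray(c,(488,55),.034),'short',ray(c,(612,325),.05)); st([.462,-.084,.05])
E
```

```text
wheel [ 0.46240702 -0.08350962  0.02      ] sleeve [0.45495256 0.08120804 0.034     ] short [0.63045623 0.00129137 0.05      ]
t 10.82 pos [ 0.4449 -0.0753  0.1129] jawyaw 35.2 tiltz [-0.034  0.017 -0.999] f [0.6 0.8 0.3] op 0.802
shift [-0.095  0.051  0.311]
level turn units [-0.017 -0.031  0.   ]
```

Emit:
arm_command(
  motion="-0.11 0.055 0 -0.018 -0.033 0 0.8; 0 0 0.15 0 0 0 0.8; 0 0 0.15 0 0 0 0.8; 0 0 0 0 0 0 0.8; 0 0 0 0 0 0 0.8",
)

```text
time_s: 11.23
eef_pos: [0.4767, -0.0939, 0.0527]
eef_rot: [0.007, 0.462, 0.887, 0.0]
wrist_force: [0.3, 0.2, 1.2]
opening: 0.801
```

```bash
python3 - <<'E'
from h import *
st([.462,-.084,.003]);c=wsnap('w11.png')
E
```

```text
t 11.23 pos [ 0.4767 -0.0939  0.0527] jawyaw 35.0 tiltz [ 0.013 -0.006 -1.   ] f [0.3 0.2 1.2] op 0.801
shift [ 0.086 -0.034  0.247]
level turn units [ 0.007  0.012 -0.   ]
```

View pics/w11.png

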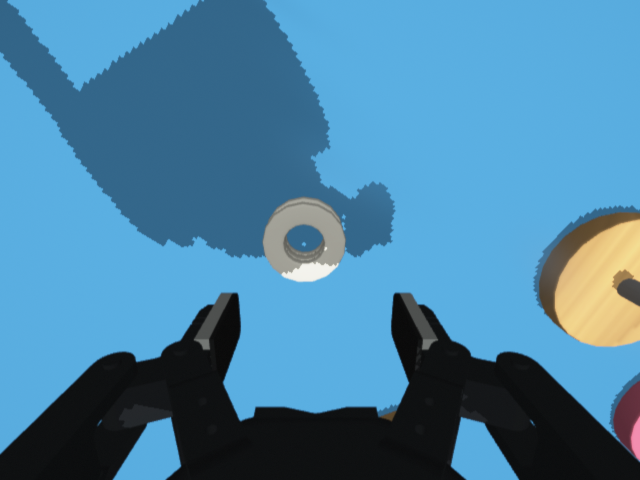

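Emit:
arm_command(
  motion="0.086 -0.034 0 0.007 0.012 0 0.8; 0 0 0.06 0 0 0 0.8; 0 0 0.06 0 0 0 0.8; 0 0 0.06 0 0 0 0.8; 0 0 0 0 0 0 0.8; 0 0 0 0 0 0 0.8",
)

```text
time_s: 11.78
eef_pos: [0.468, -0.0876, 0.0229]
eef_rot: [0.006, 0.462, 0.887, 0.0]
wrist_force: [-0.0, 0.1, -0.4]
opening: 0.803
```

```bash
python3 - <<'E'
from h import *
st([.462,-.084,.003]);c=wsnap('w12.png')
E
```

```text
t 11.78 pos [ 0.468  -0.0876  0.0229] jawyaw 35.0 tiltz [ 0.01  -0.005 -1.   ] f [-0.   0.1 -0.4] op 0.803
shift [ 0.033 -0.015  0.099]
level turn units [0.005 0.01  0.   ]
```

View pics/w12.png

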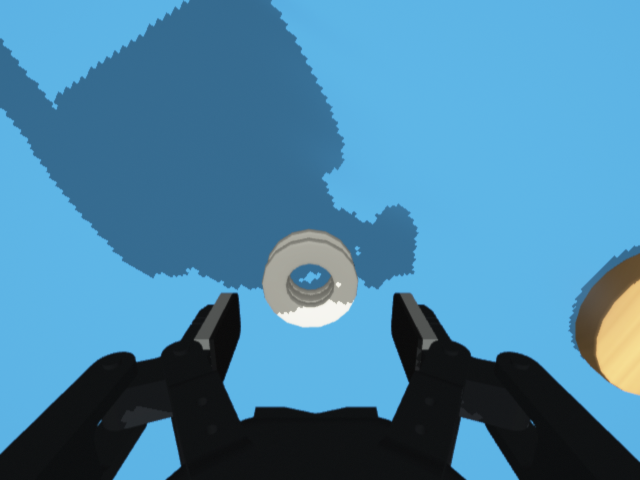

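Emit:
arm_command(
  motion="0.033 -0.015 0.05 0.005 0.01 0 0.8; 0 0 0.055 0 0 0 0.8; 0 0 0 0 0 0 0.8; 0 0 0 0 0 0 0.8",
)

```text
time_s: 12.17
eef_pos: [0.4631, -0.0844, 0.002]
eef_rot: [0.001, 0.462, 0.887, 0.0]
wrist_force: [-0.2, 0.1, 0.1]
opening: 0.801
```

```bash
python3 - <<'E'
from h import *
c=wsnap('w13.png');d=search_frame('wrist','wheel_c')[0]; b=d['box']; p=ray(c,[(b[0]+b[2])/2,(b[1]+b[3])/2],.01); print(d,p); st([p[0],p[1],.002])
E
```

```text
{'box': [261.4, 252.9, 365.6, 364.8], 'conf': 0.72} [ 0.46167173 -0.08415048  0.01      ]
t 12.27 pos [ 0.4631 -0.0844  0.0022] jawyaw 34.9 tiltz [ 0.003 -0.001 -1.   ] f [ 0.3 -0.4  0. ] op 0.797
shift [ 0.005 -0.005  0.001]
level turn units [0.002 0.002 0.   ]
```

View pics/w13.png

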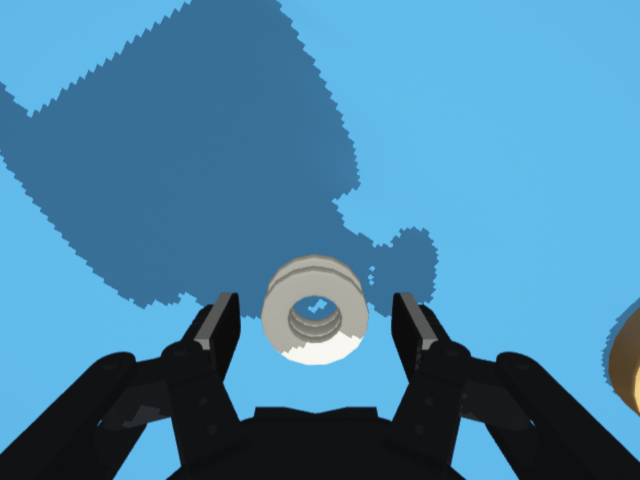

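Emit:
arm_command(
  motion="0.005 0 0 0 0 0 0; 0 0 0 0 0 0 0; 0 0 0 0 0 0 0; 0 0 0 0 0 0 0; 0 0 0 0 0 0 0; 0 0 0 0 0 0 0; 0 0 0 0 0 0 0; 0 0 -0.1 0 0 0 0; 0 0 -0.15 0 0 0 0; 0 0 -0.15 0 0 0 0",
)

```text
time_s: 13.1
eef_pos: [0.4575, -0.0814, 0.0793]
eef_rot: [-0.005, 0.462, 0.887, -0.0]
wrist_force: [0.7, -0.3, 0.1]
opening: 0.504
```

Emit:
arm_command(
  motion="0 0 -0.15 0 0 0 0; 0 0 -0.05 0 0 0 0; 0 0 0 0 0 0 0; 0 0 0 0 0 0 0",
)

```text
time_s: 13.43
eef_pos: [0.461, -0.0829, 0.127]
eef_rot: [-0.0, 0.462, 0.887, 0.0]
wrist_force: [-0.9, -1.2, -0.1]
opening: 0.5
```

```bash
python3 - <<'E'
from h import *
st([.6132,-.2045,.13]);c=wsnap('w14.png')
E
```

```text
t 13.43 pos [ 0.461  -0.0829  0.127 ] jawyaw 34.9 tiltz [ 0.  0. -1.] f [-0.9 -1.2 -0.1] op 0.5
shift [-0.934  0.276 -0.015]
level turn units [ 0. -0. -0.]
```

View pics/w14.png

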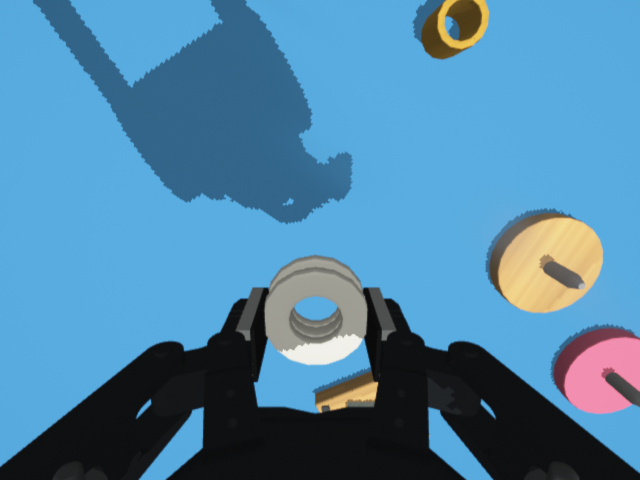

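```bash
python3 - <<'E'
from h import *
c=wsnap();print(tray(c,(316,315.5),-.018),'sleeve',ray(c,(463,26),.034),'short',ray(c,(581,285),.05))
E
```

```text
[ 0.003616    0.00011337 -0.018     ] sleeve [0.45595365 0.07919978 0.034     ] short [0.63046667 0.00096133 0.05      ]
```

Emit:
arm_command(
  motion="-0.18 0.053 0 0 0 0 0; -0.18 0.053 0 0 0 0 0; -0.18 0.053 0 0 0 0 0; -0.18 0.053 0 0 0 0 0; -0.18 0.053 0 0 0 0 0; 0 0 0 0 0 0 0; 0 0 0 0 0 0 0",
)

```text
time_s: 14.12
eef_pos: [0.6025, -0.1991, 0.1045]
eef_rot: [-0.015, 0.462, 0.887, 0.0]
wrist_force: [-0.5, 1.3, -1.1]
opening: 0.504
```

```bash
python3 - <<'E'
from h import *
st([.6132,-.2045,.10])
E
```

```text
t 14.12 pos [ 0.6025 -0.1991  0.1045] jawyaw 35.0 tiltz [-0.027  0.015 -1.   ] f [-0.5  1.3 -1.1] op 0.504
shift [-0.053  0.029  0.021]
level turn units [-0.013 -0.026 -0.   ]
```

Emit:
arm_command(
  motion="-0.06 0.03 0.02 -0.013 -0.026 0 0; 0 0 0 0 0 0 0; 0 0 0 0 0 0 0; 0 0 0 0 0 0 0",
)

```text
time_s: 14.45
eef_pos: [0.6094, -0.203, 0.0928]
eef_rot: [-0.007, 0.462, 0.887, 0.0]
wrist_force: [-0.8, -0.2, -0.6]
opening: 0.501
```

```bash
cat >>h.py <<'E'
def spin(c,x,y,top,f):
    im=c['img'][:,:,::-1].copy()
    for h in np.linspace(.016,top,4):
      for dx in (-.006,.006):
        p=proj(c,np.array([x,y,h])+c['pose'][:3,0]*dx); cv2.circle(im,tuple(int(round(v)) for v in p),2,(0,0,255),-1)
    cv2.imwrite('pics/'+f,cv2.resize(im[150:400,180:460],None,fx=2.4,fy=2.4))
E
python3 - <<'E'
from h import *
st([.614,-.2057,.10]);c=wsnap('w15b.png');spin(c,.6132,-.2045,.066,'w15.png')
E
```

```text
t 14.45 pos [ 0.6094 -0.203   0.0928] jawyaw 35.0 tiltz [-0.011  0.006 -1.   ] f [-0.8 -0.2 -0.6] op 0.501
shift [-0.024  0.011 -0.036]
level turn units [-0.005 -0.011  0.   ]
```

View pics/w15.png

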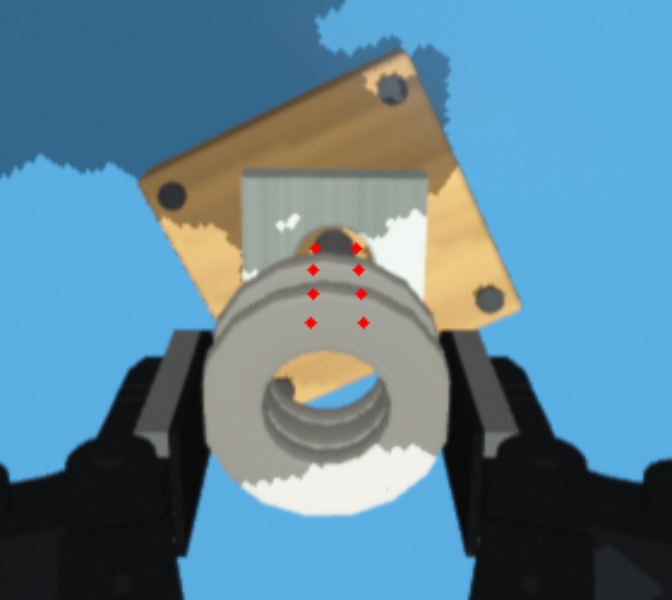

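Emit:
arm_command(
  motion="-0.024 0.011 0.03 -0.005 -0.011 0 0; 0 0 0.03 0 0 0 0; 0 0 0 0 0 0 0; 0 0 0 0 0 0 0",
)

```text
time_s: 14.83
eef_pos: [0.6135, -0.2045, 0.0809]
eef_rot: [0.0, 0.461, 0.887, -0.0]
wrist_force: [0.5, 0.2, 0.4]
opening: 0.504
```

```bash
python3 - <<'E'
from h import *
st([.614,-.2057,.029]);c=wsnap('w16b.png');spin(c,.6132,-.2045,.066,'w16.png')
E
```

```text
t 14.83 pos [ 0.6135 -0.2045  0.0809] jawyaw 35.1 tiltz [ 0.001 -0.001 -1.   ] f [0.5 0.2 0.4] op 0.504
shift [-0.006 -0.002  0.259]
level turn units [0.    0.001 0.   ]
```

View pics/w16.png

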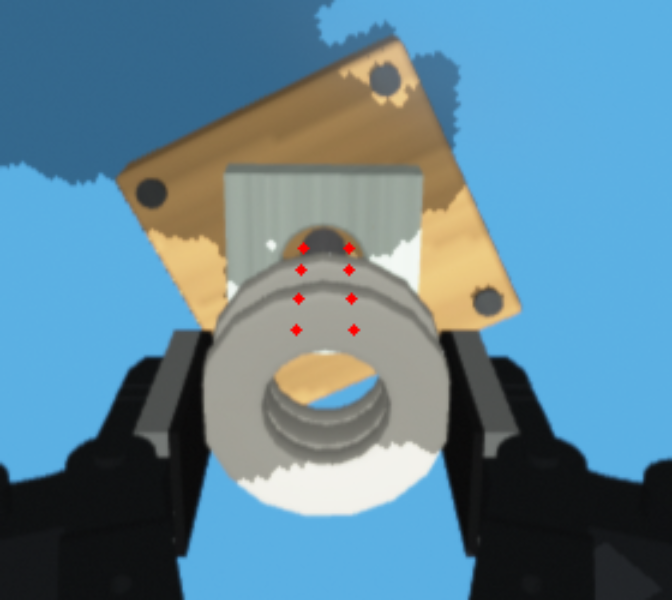

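Aligned; descend.

Emit:
arm_command(
  motion="-0.004 0 0.06 0 0 0 0; 0 0 0.06 0 0 0 0; 0 0 0.06 0 0 0 0; 0 0 0 0 0 0 0; 0 0 0 0 0 0 0",
)

```text
time_s: 15.3
eef_pos: [0.6138, -0.2051, 0.0408]
eef_rot: [0.0, 0.461, 0.887, -0.0]
wrist_force: [0.4, 0.1, 0.2]
opening: 0.505
```

```bash
python3 - <<'E'
from h import *
st([.614,-.2057,.028]);c=wsnap('w17.png')
E
```

```text
t 15.3 pos [ 0.6138 -0.2051  0.0408] jawyaw 35.1 tiltz [ 0. -0. -1.] f [0.4 0.1 0.2] op 0.505
shift [-0.003 -0.001  0.064]
level turn units [0.    0.001 0.   ]
```

View pics/w17.png

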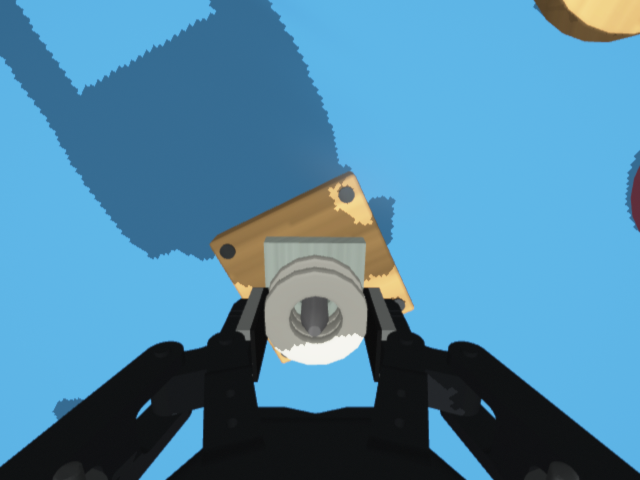

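Emit:
arm_command(
  motion="0 0 0.04 0 0 0 0; 0 0 0.025 0 0 0 0; 0 0 0 0 0 0 0; 0 0 0 0 0 0 0",
)

```text
time_s: 15.68
eef_pos: [0.6144, -0.2054, 0.0292]
eef_rot: [0.001, 0.461, 0.887, -0.0]
wrist_force: [0.2, -0.6, -0.4]
opening: 0.502
```

```bash
python3 - <<'E'
from h import *
st([.614,-.2057,.028])
E
```

```text
t 15.68 pos [ 0.6144 -0.2054  0.0292] jawyaw 35.1 tiltz [ 0.001 -0.001 -1.   ] f [ 0.2 -0.6 -0.4] op 0.502
shift [ 0.    -0.002  0.006]
level turn units [0.    0.001 0.   ]
```

Emit:
arm_command(
  motion="0 0 0.005 0 0 0 0; 0 0 0 0 0 0 0.8; 0 0 0 0 0 0 0.8; 0 0 0 0 0 0 0.8; 0 0 0 0 0 0 0.8; 0 0 -0.15 0 0 0 0.8; 0 0 -0.2 0 0 0 0.8; 0 0 -0.2 0 0 0 0.8; 0 0 -0.1 0 0 0 0.8; 0 0 0 0 0 0 0.8",
)

```text
time_s: 16.52
eef_pos: [0.612, -0.2042, 0.1588]
eef_rot: [-0.004, 0.461, 0.887, -0.0]
wrist_force: [-0.3, 0.1, 0.9]
opening: 0.802
```

```bash
python3 - <<'E'
from h import *
st([.455,.081,.13]);c=wsnap('w18.png')
E
```

```text
t 16.52 pos [ 0.612  -0.2042  0.1588] jawyaw 35.1 tiltz [-0.006  0.003 -1.   ] f [-0.3  0.1  0.9] op 0.802
shift [1.617 0.177 0.154]
level turn units [-0.003 -0.006  0.   ]
```

View pics/w18.png

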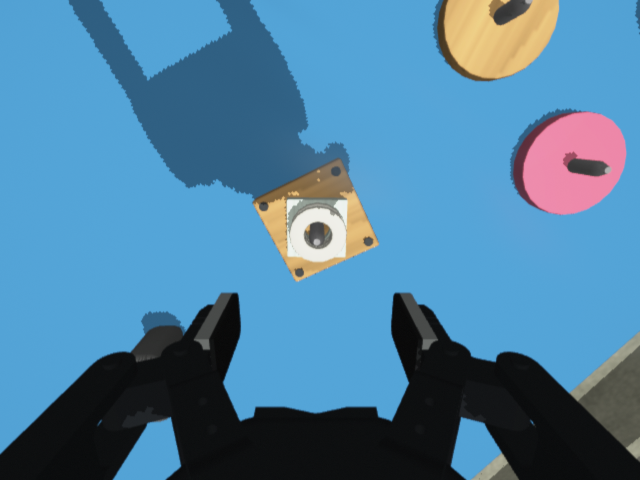

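Emit:
arm_command(
  motion="0.195 0.022 0 0 0 0 0.7; 0.195 0.022 0 0 0 0 0.7; 0.195 0.022 0 0 0 0 0.7; 0.195 0.022 0 0 0 0 0.7; 0.195 0.022 0 0 0 0 0.7; 0.195 0.022 0 0 0 0 0.7; 0.195 0.022 0 0 0 0 0.7; 0.195 0.022 0 0 0 0 0.7; 0 0 0 0 0 0 0.7; 0 0 0 0 0 0 0.7",
)

```text
time_s: 17.4
eef_pos: [0.4448, 0.082, 0.1412]
eef_rot: [-0.015, 0.464, 0.886, -0.003]
wrist_force: [-0.6, 0.1, -0.1]
opening: 0.702
```

```bash
python3 - <<'E'
from h import *
st([.455,.081,.13]);c=wsnap('w19.png')
E
```

```text
t 17.4 pos [0.4448 0.082  0.1412] jawyaw 34.8 tiltz [-0.03   0.008 -1.   ] f [-0.6  0.1 -0.1] op 0.702
shift [-0.034  0.04   0.054]
level turn units [-0.019 -0.022 -0.   ]
```

View pics/w19.png

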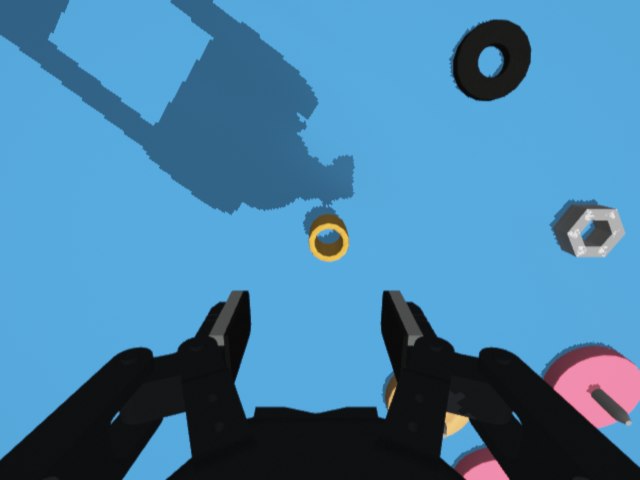

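```bash
python3 - <<'E'
from h import *
c=wsnap();p=ray(c,(328.5,242),.034);print('sleeve',p,'disc',ray(c,(492,59.5),.01),'nut',ray(c,(595,232),.018)); st([p[0],p[1],.06])
E
```

```text
sleeve [0.4528869  0.08293653 0.034     ] disc [0.47431298 0.25724753 0.01      ] nut [0.62505188 0.20789957 0.018     ]
t 17.5 pos [0.4454 0.0808 0.1412] jawyaw 34.6 tiltz [-0.03   0.008 -1.   ] f [ 0.2 -0.3 -0.2] op 0.702
shift [-0.022  0.045  0.405]
level turn units [-0.019 -0.023 -0.   ]
```

Emit:
arm_command(
  motion="-0.015 0.035 0 -0.019 -0.022 0 0.7; 0 0 0.14 0 0 0 0.7; 0 0 0.14 0 0 0 0.7; 0 0 0.1 0 0 0 0.7; 0 0 0 0 0 0 0.7; 0 0 0 0 0 0 0.7",
)

```text
time_s: 18.0
eef_pos: [0.4596, 0.0747, 0.062]
eef_rot: [0.003, 0.469, 0.883, 0.0]
wrist_force: [0.4, 0.5, -0.0]
opening: 0.698
```

```bash
python3 - <<'E'
from h import *
st([.453,.083,.005]);c=wsnap('w20.png')
E
```

```text
t 18.0 pos [0.4596 0.0747 0.062 ] jawyaw 34.1 tiltz [ 0.005 -0.002 -1.   ] f [ 0.4  0.5 -0. ] op 0.698
shift [ 0.054 -0.005  0.285]
level turn units [ 0.003  0.004 -0.   ]
```

View pics/w20.png

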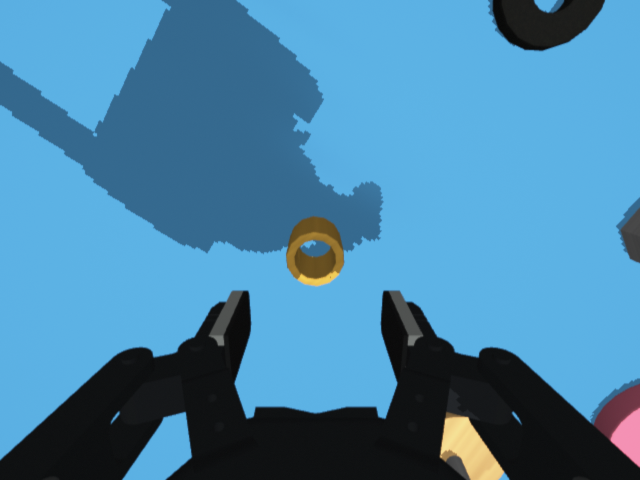

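```bash
python3 - <<'E'
from h import *
c=wsnap();p=ray(c,(316,257.5),.034);print('sleeve',p); st([p[0],p[1],.005])
E
```

```text
sleeve [0.45338105 0.08406789 0.034     ]
t 18.1 pos [0.4599 0.075  0.0629] jawyaw 34.1 tiltz [ 0.006 -0.002 -1.   ] f [-0.1 -0.5  0.4] op 0.699
shift [ 0.057 -0.003  0.289]
level turn units [ 0.004  0.005 -0.   ]
```

Emit:
arm_command(
  motion="0.054 -0.004 0 0.003 0.004 0 0.7; 0 0 0.08 0 0 0 0.7; 0 0 0.08 0 0 0 0.7; 0 0 0.06 0 0 0 0.7; 0 0 0 0 0 0 0.7; 0 0 0 0 0 0 0.7",
)

```text
time_s: 18.6
eef_pos: [0.4589, 0.0847, 0.0256]
eef_rot: [0.006, 0.47, 0.883, 0.003]
wrist_force: [0.8, -0.4, -0.7]
opening: 0.703
```

```bash
python3 - <<'E'
from h import *
st([.453,.083,.005]);c=wsnap('w21.png')
E
```

```text
t 18.6 pos [0.4589 0.0847 0.0256] jawyaw 34.0 tiltz [ 0.015 -0.    -1.   ] f [ 0.8 -0.4 -0.7] op 0.703
shift [ 0.01  -0.03   0.102]
level turn units [ 0.011  0.008 -0.   ]
```

View pics/w21.png

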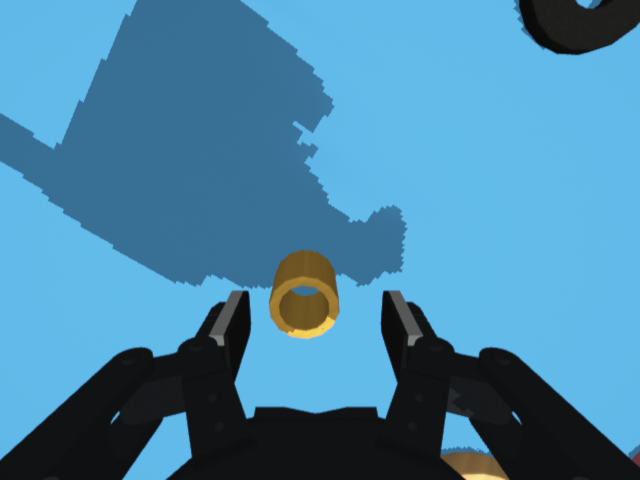

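Emit:
arm_command(
  motion="0.012 -0.025 0.04 0.011 0.008 0 0.7; 0 0 0.04 0 0 0 0.7; 0 0 0.02 0 0 0 0.7; 0 0 0 0 0 0 0.7; 0 0 0 0 0 0 0.7",
)

```text
time_s: 19.07
eef_pos: [0.4553, 0.0841, 0.0069]
eef_rot: [0.002, 0.47, 0.883, 0.001]
wrist_force: [0.5, -0.0, 0.3]
opening: 0.697
```

```bash
python3 - <<'E'
from h import *
st([.453,.083,.005]);c=wsnap('w22.png')
E
```

```text
t 19.07 pos [0.4553 0.0841 0.0069] jawyaw 34.0 tiltz [ 0.005  0.    -1.   ] f [ 0.5 -0.   0.3] op 0.697
shift [ 0.002 -0.013  0.01 ]
level turn units [0.004 0.002 0.   ]
```

View pics/w22.png

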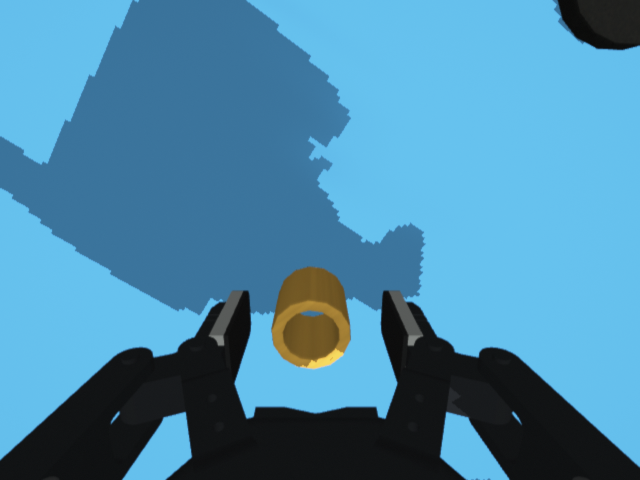

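Emit:
arm_command(
  motion="0.002 -0.01 0.01 0.004 0.002 0 0.7; 0 0 0 0 0 0 0; 0 0 0 0 0 0 0; 0 0 0 0 0 0 0; 0 0 0 0 0 0 0; 0 0 0 0 0 0 0; 0 0 0 0 0 0 0; 0 0 0 0 0 0 0; 0 0 0 0 0 0 0; 0 0 0 0 0 0 0",
)

```text
time_s: 19.95
eef_pos: [0.4535, 0.0832, 0.0052]
eef_rot: [0.0, 0.47, 0.883, -0.0]
wrist_force: [-0.1, 0.1, -1.2]
opening: 0.348
```

```bash
python3 - <<'E'
from h import *
st()
E
```

```text
t 19.95 pos [0.4535 0.0832 0.0052] jawyaw 34.0 tiltz [-0.    -0.001 -1.   ] f [-0.1  0.1 -1.2] op 0.348
level turn units [-0.001  0.     0.   ]
```

Emit:
arm_command(
  motion="0 0 -0.1 0 0 0 0; 0 0 -0.15 0 0 0 0; 0 0 -0.15 0 0 0 0; 0 0 -0.15 0 0 0 0; 0 0 -0.15 0 0 0 0; 0 0 0 0 0 0 0; 0 0 0 0 0 0 0",
)

```text
time_s: 20.53
eef_pos: [0.4506, 0.0834, 0.1491]
eef_rot: [-0.003, 0.47, 0.883, -0.002]
wrist_force: [-0.6, 0.1, -1.3]
opening: 0.347
```

```bash
python3 - <<'E'
from h import *
st([.6135,-.205,.14]);c=wsnap('w23.png')
E
```

```text
t 20.53 pos [0.4506 0.0834 0.1491] jawyaw 34.0 tiltz [-0.007 -0.    -1.   ] f [-0.6  0.1 -1.3] op 0.347
shift [-1.651 -0.13   0.04 ]
level turn units [-0.006 -0.004  0.   ]
```

View pics/w23.png

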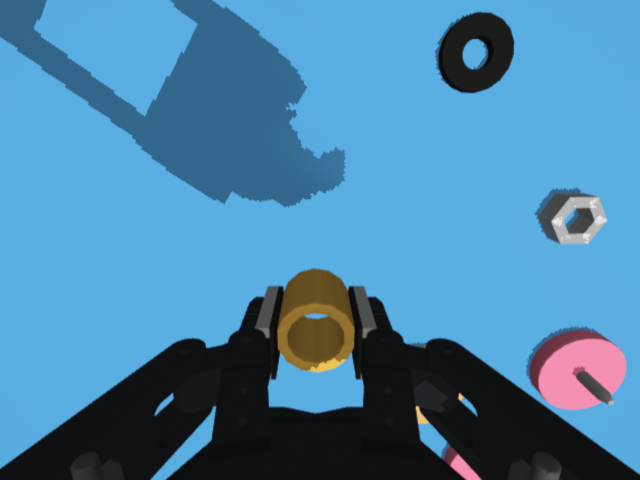

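```bash
python3 - <<'E'
from h import *
c=wsnap();print(tray(c,(316,336),-.029), 'nut',ray(c,(579,220),.018),'disc',ray(c,(476.5,51),.01))
E
```

```text
[ 0.0012515   0.00012384 -0.029     ] nut [0.62802821 0.20845129 0.018     ] disc [0.47546482 0.25810655 0.01      ]
```

Emit:
arm_command(
  motion="-0.195 -0.015 0 0 0 0 0; -0.195 -0.015 0 0 0 0 0; -0.195 -0.015 0 0 0 0 0; -0.195 -0.015 0 0 0 0 0; -0.195 -0.015 0 0 0 0 0; -0.195 -0.015 0 0 0 0 0; -0.195 -0.015 0 0 0 0 0; -0.195 -0.015 0 0 0 0 0; 0 0 0 0 0 0 0; 0 0 0 0 0 0 0",
)

```text
time_s: 21.47
eef_pos: [0.6, -0.1962, 0.1205]
eef_rot: [-0.02, 0.468, 0.884, -0.003]
wrist_force: [-1.3, 0.1, -1.2]
opening: 0.347
```

```bash
python3 - <<'E'
from h import *
st([.6138,-.2052,.10])
E
```

```text
t 21.47 pos [ 0.6    -0.1962  0.1205] jawyaw 34.3 tiltz [-0.039  0.013 -0.999] f [-1.3  0.1 -1.2] op 0.347
shift [-0.079  0.034  0.099]
level turn units [-0.023 -0.031 -0.   ]
```

Emit:
arm_command(
  motion="-0.08 0.034 0.02 -0.023 -0.031 0 0; 0 0 0 0 0 0 0; 0 0 0 0 0 0 0; 0 0 0 0 0 0 0",
)

```text
time_s: 21.8
eef_pos: [0.6097, -0.2025, 0.1082]
eef_rot: [-0.007, 0.468, 0.884, 0.0]
wrist_force: [0.6, 0.1, -1.1]
opening: 0.35
```

```bash
python3 - <<'E'
from h import *
st([.6138,-.2052,.08]);c=wsnap('w24b.png');spin(c,.6132,-.2045,.066,'w24.png')
E
```

```text
t 21.8 pos [ 0.6097 -0.2025  0.1082] jawyaw 34.2 tiltz [-0.012  0.007 -1.   ] f [ 0.6  0.1 -1.1] op 0.35
shift [-0.024  0.01   0.141]
level turn units [-0.006 -0.012 -0.   ]
```

View pics/w24.png

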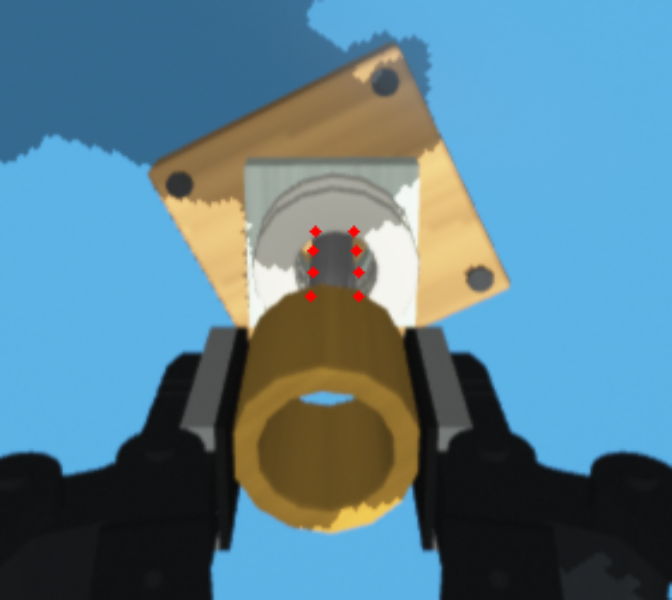

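Emit:
arm_command(
  motion="-0.024 0.01 0.04 -0.006 -0.012 0 0; 0 0 0.05 0 0 0 0; 0 0 0.04 0 0 0 0; 0 0 0 0 0 0 0; 0 0 0 0 0 0 0",
)

```text
time_s: 22.27
eef_pos: [0.6127, -0.2011, 0.0816]
eef_rot: [-0.001, 0.466, 0.885, -0.0]
wrist_force: [-0.5, -0.1, -0.5]
opening: 0.349
```

```bash
python3 - <<'E'
from h import *
st([.6138,-.2052,.052]);c=wsnap('w25b.png');spin(c,.6132,-.2045,.066,'w25.png')
E
```

```text
t 22.27 pos [ 0.6127 -0.2011  0.0816] jawyaw 34.4 tiltz [-0.002  0.001 -1.   ] f [-0.5 -0.1 -0.5] op 0.349
shift [-0.02  -0.007  0.148]
level turn units [-0.001 -0.002 -0.   ]
```

View pics/w25.png

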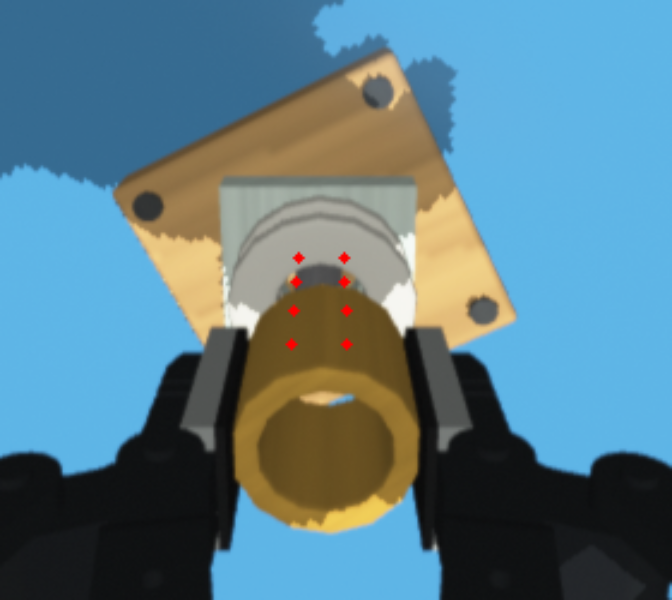

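Emit:
arm_command(
  motion="-0.022 -0.004 0 0 0 0 0; 0 0 0.02 0 0 0 0; 0 0 0 0 0 0 0; 0 0 0 0 0 0 0",
)

```text
time_s: 22.65
eef_pos: [0.6153, -0.2059, 0.0784]
eef_rot: [-0.0, 0.466, 0.885, -0.0]
wrist_force: [-0.7, 0.8, -1.2]
opening: 0.351
```

```bash
python3 - <<'E'
from h import *
st([.6138,-.2052,.052]);c=wsnap('w26b.png');spin(c,.6132,-.2045,.066,'w26.png')
E
```

```text
t 22.65 pos [ 0.6153 -0.2059  0.0784] jawyaw 34.4 tiltz [-0.001  0.    -1.   ] f [-0.7  0.8 -1.2] op 0.351
shift [ 0.007 -0.004  0.132]
level turn units [-0.001 -0.001  0.   ]
```

View pics/w26.png

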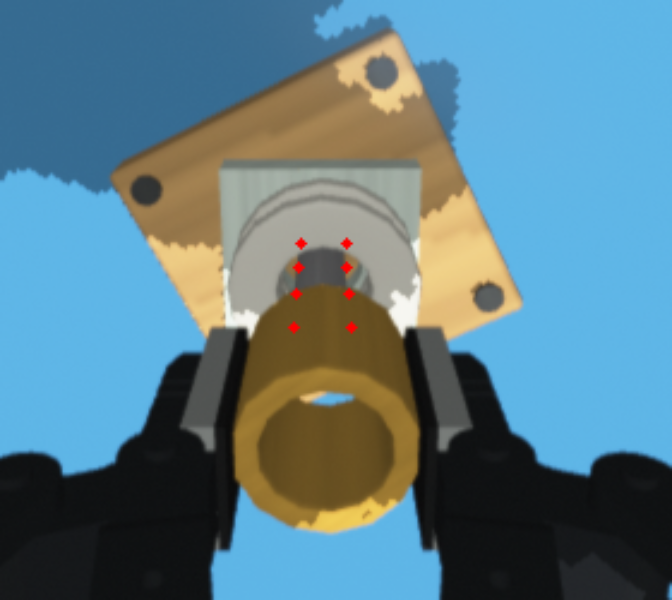

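Emit:
arm_command(
  motion="0.007 -0.003 0.04 0 0 0 0; 0 0 0.04 0 0 0 0; 0 0 0.01 0 0 0 0; 0 0 0 0 0 0 0",
)

```text
time_s: 23.03
eef_pos: [0.6137, -0.205, 0.0587]
eef_rot: [-0.0, 0.466, 0.885, -0.0]
wrist_force: [-0.7, 0.1, -0.2]
opening: 0.348
```

```bash
python3 - <<'E'
from h import *
st([.6138,-.2052,.051]);c=wsnap('w27.png')
E
```

```text
t 23.03 pos [ 0.6137 -0.205   0.0587] jawyaw 34.4 tiltz [-0.001  0.    -1.   ] f [-0.7  0.1 -0.2] op 0.348
shift [-0.001 -0.     0.039]
level turn units [-0.    -0.001  0.   ]
```

View pics/w27.png

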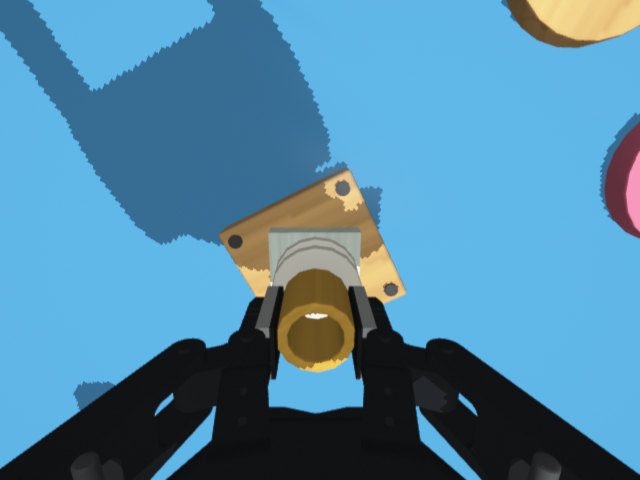

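Emit:
arm_command(
  motion="0 0 0.03 0 0 0 0; 0 0 0.012 0 0 0 0; 0 0 0 0 0 0 0; 0 0 0 0 0 0 0",
)

```text
time_s: 23.42
eef_pos: [0.6144, -0.2054, 0.0513]
eef_rot: [0.0, 0.466, 0.885, -0.0]
wrist_force: [0.1, 0.5, 1.6]
opening: 0.35
```

```bash
python3 - <<'E'
from h import *
st([.6138,-.2052,.051])
E
```

```text
t 23.42 pos [ 0.6144 -0.2054  0.0513] jawyaw 34.4 tiltz [ 0.    -0.001 -1.   ] f [0.1 0.5 1.6] op 0.35
shift [ 0.003 -0.002  0.001]
level turn units [-0.     0.001 -0.   ]
```

Touching. Open, rise, and head for the disc.

Emit:
arm_command(
  motion="0 0 0 0 0 0 0.7; 0 0 0 0 0 0 0.7; 0 0 0 0 0 0 0.7; 0 0 0 0 0 0 0.7; 0 0 0 0 0 0 0.7; 0 0 -0.15 0 0 0 0.7; 0 0 -0.2 0 0 0 0.7; 0 0 -0.2 0 0 0 0.7; 0 0 0 0 0 0 0.7",
)

```text
time_s: 24.17
eef_pos: [0.6121, -0.2042, 0.1608]
eef_rot: [-0.004, 0.466, 0.885, -0.0]
wrist_force: [1.8, 0.3, 2.1]
opening: 0.695
```

```bash
python3 - <<'E'
from h import *
st([.476,.256,.14]);c=wsnap('w28.png')
E
```

```text
t 24.17 pos [ 0.6121 -0.2042  0.1608] jawyaw 34.4 tiltz [-0.007  0.004 -1.   ] f [1.8 0.3 2.1] op 0.695
shift [2.282 0.74  0.117]
level turn units [-0.004 -0.007 -0.   ]
```

View pics/w28.png

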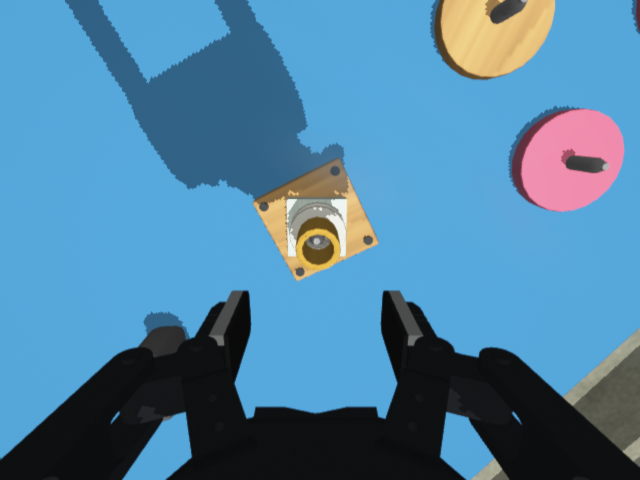

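Emit:
arm_command(
  motion="0.188 0.061 0 0 0 0 0.85; 0.188 0.061 0 0 0 0 0.85; 0.188 0.061 0 0 0 0 0.85; 0.188 0.061 0 0 0 0 0.85; 0.188 0.061 0 0 0 0 0.85; 0.188 0.061 0 0 0 0 0.85; 0.188 0.061 0 0 0 0 0.85; 0.188 0.061 0 0 0 0 0.85; 0.188 0.061 0 0 0 0 0.85; 0.188 0.061 0 0 0 0 0.85",
)

```text
time_s: 25.05
eef_pos: [0.4937, 0.182, 0.1524]
eef_rot: [-0.007, 0.473, 0.881, -0.002]
wrist_force: [0.8, 0.0, -0.4]
opening: 0.849
```

Emit:
arm_command(
  motion="0.188 0.061 0 0 0 0 0.85; 0.16 0.05 0 0 0 0 0.85; 0 0 0 0 0 0 0.85; 0 0 0 0 0 0 0.85",
)

```text
time_s: 25.38
eef_pos: [0.4664, 0.2622, 0.1494]
eef_rot: [-0.009, 0.469, 0.883, -0.003]
wrist_force: [-0.2, 0.4, -0.3]
opening: 0.854
```

```bash
python3 - <<'E'
from h import *
st([.476,.256,.06]);c=wsnap('w29.png')
E
```

```text
t 25.38 pos [0.4664 0.2622 0.1494] jawyaw 34.1 tiltz [-0.018  0.003 -1.   ] f [-0.2  0.4 -0.3] op 0.854
shift [-0.058  0.028  0.446]
level turn units [-0.013 -0.013 -0.   ]
```

View pics/w29.png

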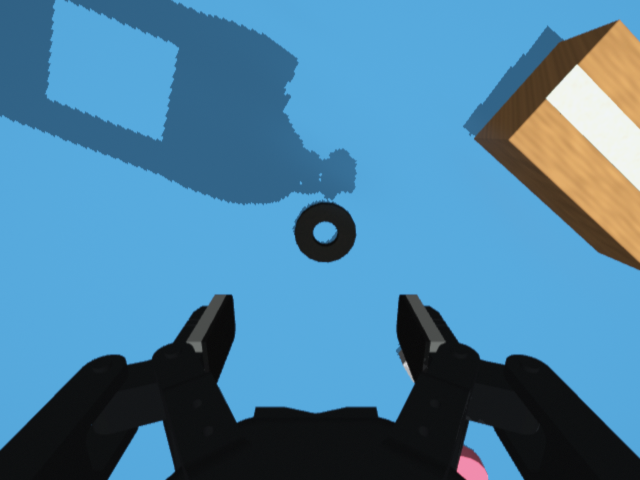

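```bash
python3 - <<'E'
from h import *
c=wsnap();p=ray(c,(325,231.5),.01);print('disc',p); st([p[0],p[1],.05])
E
```

```text
disc [0.47479623 0.26026933 0.01      ]
t 25.48 pos [0.467  0.2609 0.1495] jawyaw 33.9 tiltz [-0.019  0.004 -1.   ] f [ 0.8  0.  -0.1] op 0.848
shift [-0.031  0.037  0.496]
level turn units [-0.013 -0.013 -0.   ]
```

Emit:
arm_command(
  motion="-0.05 0.015 0 -0.013 -0.013 0 0.85; 0 0 0.13 0 0 0 0.85; 0 0 0.13 0 0 0 0.85; 0 0 0.13 0 0 0 0.85; 0 0 0.1 0 0 0 0.85; 0 0 0 0 0 0 0.85; 0 0 0 0 0 0 0.85",
)

```text
time_s: 26.07
eef_pos: [0.4857, 0.2418, 0.0495]
eef_rot: [0.007, 0.476, 0.879, 0.002]
wrist_force: [0.5, 0.2, 0.2]
opening: 0.85
```

```bash
python3 - <<'E'
from h import *
st([.475,.257,.002]);c=wsnap('w30.png')
E
```

```text
t 26.07 pos [0.4857 0.2418 0.0495] jawyaw 33.1 tiltz [ 0.014 -0.003 -1.   ] f [0.5 0.2 0.2] op 0.85
shift [ 0.095 -0.006  0.236]
level turn units [0.009 0.009 0.   ]
```

View pics/w30.png

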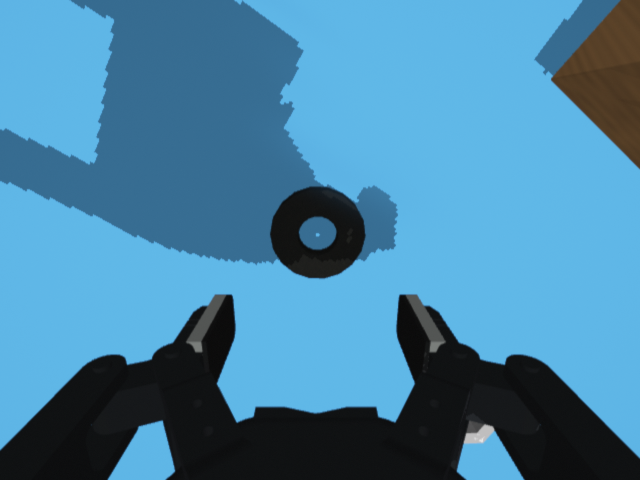

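```bash
python3 - <<'E'
from h import *
c=wsnap();p=ray(c,(318,233.5),.01);print('disc',p); st([p[0],p[1],.002])
E
```

```text
disc [0.47554079 0.26007296 0.01      ]
t 26.17 pos [0.4859 0.2424 0.0504] jawyaw 33.2 tiltz [ 0.015 -0.002 -1.   ] f [ 0.4 -0.6 -0.7] op 0.852
shift [0.105 0.002 0.241]
level turn units [ 0.011  0.009 -0.   ]
```

Emit:
arm_command(
  motion="0.095 -0.005 0 0.009 0.009 0 0.85; 0 0 0.06 0 0 0 0.85; 0 0 0.06 0 0 0 0.85; 0 0 0.06 0 0 0 0.85; 0 0 0 0 0 0 0.85; 0 0 0 0 0 0 0.85",
)

```text
time_s: 26.67
eef_pos: [0.4815, 0.2572, 0.018]
eef_rot: [0.006, 0.477, 0.879, 0.005]
wrist_force: [-0.4, 0.9, 0.9]
opening: 0.852
```

```bash
python3 - <<'E'
from h import *
st([.4745,.2585,.002]);c=wsnap('w31.png')
E
```

```text
t 26.67 pos [0.4815 0.2572 0.018 ] jawyaw 33.0 tiltz [ 0.014  0.003 -1.   ] f [-0.4  0.9  0.9] op 0.852
shift [ 0.025 -0.027  0.079]
level turn units [0.013 0.005 0.   ]
```

View pics/w31.png

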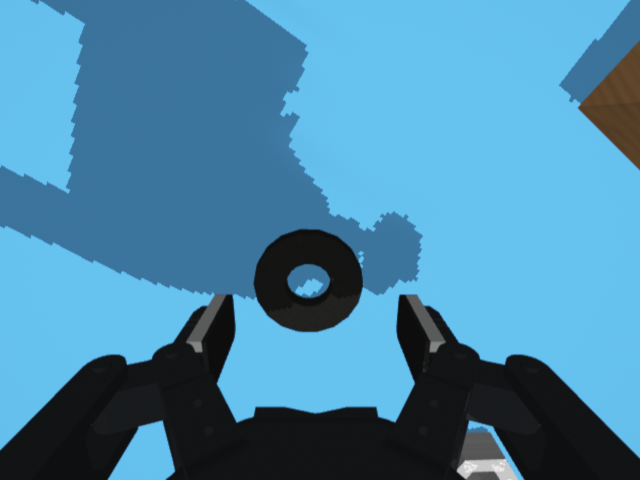

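Emit:
arm_command(
  motion="0.03 -0.022 0.045 0.013 0.005 0 0.85; 0 0 0.035 0 0 0 0.85; 0 0 0 0 0 0 0.85; 0 0 0 0 0 0 0.85",
)

```text
time_s: 27.05
eef_pos: [0.4741, 0.2598, 0.0005]
eef_rot: [-0.0, 0.477, 0.879, -0.001]
wrist_force: [-0.8, -0.4, -0.5]
opening: 0.847
```

```bash
python3 - <<'E'
from h import *
c=wsnap('w32.png');d=search_frame('wrist','disc_c')
for k in d[:2]:
    b=k['box'];print(b,k['conf'],tray(c,[(b[0]+b[2])/2,(b[1]+b[3])/2],-.004))
st([.475,.2595,.001])
E
```

```text
[261.7, 252.6, 377.8, 366.4] 0.58 [-0.00164442  0.00186106 -0.004     ]
t 27.15 pos [0.4743 0.2598 0.0008] jawyaw 33.0 tiltz [-0.001 -0.    -1.   ] f [-1.3 -0.7  0.5] op 0.85
shift [-0.003  0.002 -0.001]
level turn units [-0.001 -0.     0.   ]
```

View pics/w32.png

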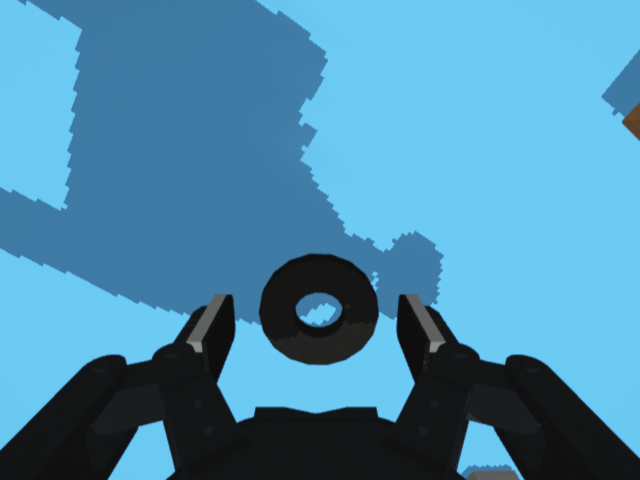

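Emit:
arm_command(
  motion="0 0 0 0 0 0 0; 0 0 0 0 0 0 0; 0 0 0 0 0 0 0; 0 0 0 0 0 0 0; 0 0 0 0 0 0 0; 0 0 0 0 0 0 0; 0 0 0 0 0 0 0; 0 0 0 0 0 0 0",
)

```text
time_s: 27.82
eef_pos: [0.4758, 0.2601, 0.0028]
eef_rot: [0.001, 0.477, 0.879, 0.001]
wrist_force: [0.2, 0.6, -0.5]
opening: 0.586
```

```bash
python3 - <<'E'
from h import *
st()
E
```

```text
t 27.82 pos [0.4758 0.2601 0.0028] jawyaw 33.0 tiltz [ 0.002  0.    -1.   ] f [ 0.2  0.6 -0.5] op 0.586
level turn units [ 0.002  0.001 -0.   ]
```

Emit:
arm_command(
  motion="0 0 -0.1 0 0 0 0; 0 0 -0.15 0 0 0 0; 0 0 -0.15 0 0 0 0; 0 0 -0.15 0 0 0 0; 0 0 -0.15 0 0 0 0; 0 0 0 0 0 0 0; 0 0 0 0 0 0 0",
)

```text
time_s: 28.4
eef_pos: [0.4729, 0.2592, 0.146]
eef_rot: [-0.002, 0.477, 0.879, -0.002]
wrist_force: [-0.7, 0.0, -2.1]
opening: 0.585
```

```bash
python3 - <<'E'
from h import *
st([.631,.001,.12]);c=wsnap('w33.png')
E
```

```text
t 28.4 pos [0.4729 0.2592 0.146 ] jawyaw 33.0 tiltz [-0.005 -0.002 -1.   ] f [-0.7  0.  -2.1] op 0.585
shift [-1.513 -0.039  0.128]
level turn units [-0.005 -0.001 -0.   ]
```

View pics/w33.png

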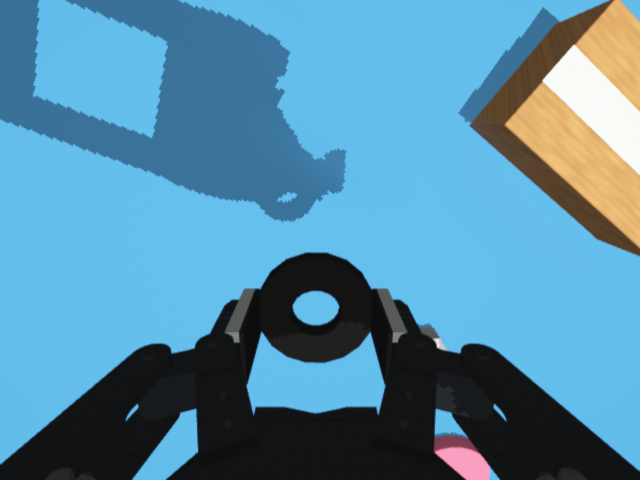

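Emit:
arm_command(
  motion="-0.18 -0.005 0 0 0 0 0; -0.18 -0.005 0 0 0 0 0; -0.18 -0.005 0 0 0 0 0; -0.18 -0.005 0 0 0 0 0; -0.18 -0.005 0 0 0 0 0; -0.18 -0.005 0 0 0 0 0; -0.18 -0.005 0 0 0 0 0; -0.14 -0.005 0 0 0 0 0; 0 0 0 0 0 0 0; 0 0 0 0 0 0 0",
)

```text
time_s: 29.28
eef_pos: [0.6177, 0.0108, 0.129]
eef_rot: [-0.011, 0.475, 0.88, -0.005]
wrist_force: [-0.7, -0.2, -0.6]
opening: 0.588
```

```bash
python3 - <<'E'
from h import *
st([.631,.001,.085]);c=wsnap('w34b.png');spin(c,.631,.001,.05,'w34.png')
E
```

```text
t 29.28 pos [0.6177 0.0108 0.129 ] jawyaw 33.3 tiltz [-0.024  0.001 -1.   ] f [-0.7 -0.2 -0.6] op 0.588
shift [-0.081  0.033  0.218]
level turn units [-0.019 -0.013 -0.   ]
```

View pics/w34.png

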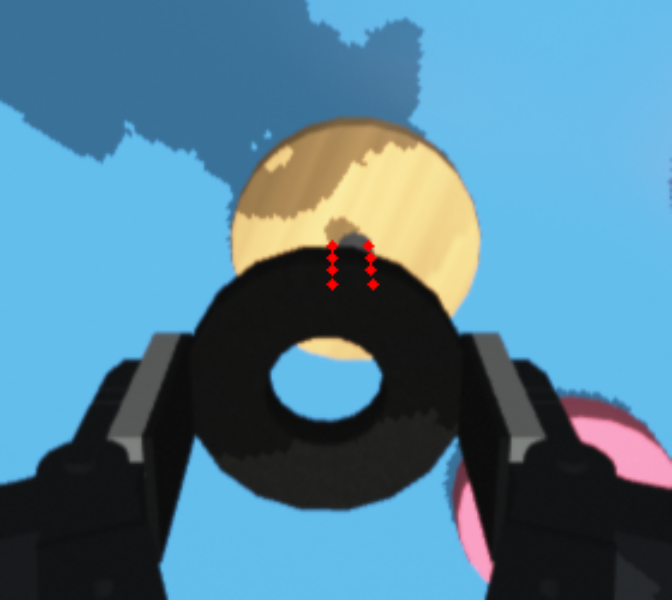

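Emit:
arm_command(
  motion="-0.08 0.036 0.03 -0.019 -0.013 0 0; 0 0 0.06 0 0 0 0; 0 0 0.04 0 0 0 0; 0 0 0 0 0 0 0; 0 0 0 0 0 0 0",
)

```text
time_s: 29.75
eef_pos: [0.627, 0.0073, 0.0967]
eef_rot: [-0.005, 0.473, 0.881, -0.001]
wrist_force: [-0.1, 1.2, -0.2]
opening: 0.586
```

```bash
python3 - <<'E'
from h import *
st([.632,.0015,.06]);c=wsnap('w35b.png');spin(c,.632,.0015,.05,'w35.png')
E
```

```text
t 29.75 pos [0.627  0.0073 0.0967] jawyaw 33.6 tiltz [-0.009  0.003 -1.   ] f [-0.1  1.2 -0.2] op 0.586
shift [-0.039  0.006  0.183]
level turn units [-0.006 -0.007 -0.   ]
```

View pics/w35.png

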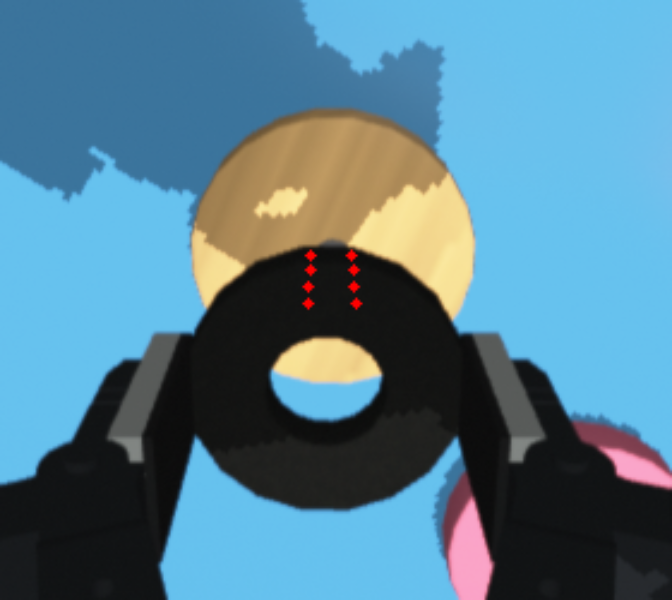

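Consistent. Next to the hover over the tip.

Emit:
arm_command(
  motion="-0.04 0.006 0.04 -0.006 -0.007 0 0; 0 0 0.06 0 0 0 0; 0 0 0 0 0 0 0; 0 0 0 0 0 0 0",
)

```text
time_s: 30.13
eef_pos: [0.6327, 0.0025, 0.0757]
eef_rot: [0.001, 0.472, 0.882, 0.0]
wrist_force: [1.2, -1.2, 0.4]
opening: 0.587
```

```bash
python3 - <<'E'
from h import *
st([.632,.0015,.06]);c=wsnap('w36b.png');spin(c,.632,.0015,.05,'w36.png')
E
```

```text
t 30.13 pos [0.6327 0.0025 0.0757] jawyaw 33.7 tiltz [ 0.002 -0.    -1.   ] f [ 1.2 -1.2  0.4] op 0.587
shift [-0.002 -0.006  0.078]
level turn units [ 0.002  0.001 -0.   ]
```

View pics/w36.png

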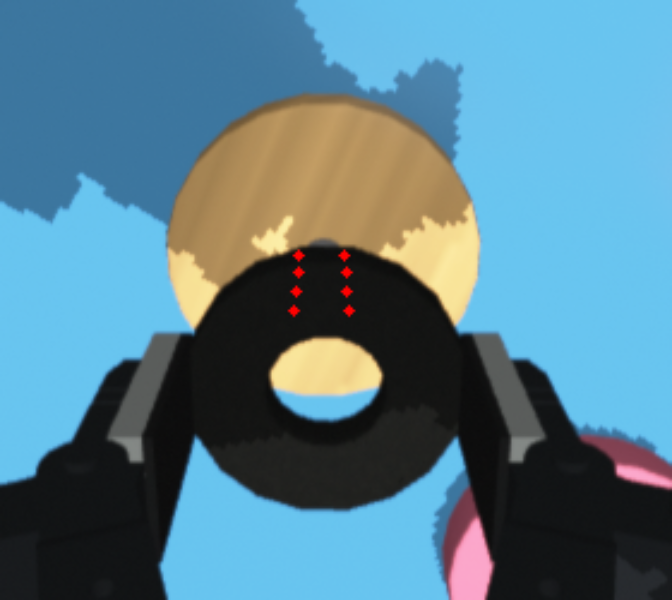

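Emit:
arm_command(
  motion="-0.006 -0.002 0.06 0 0 0 0; 0 0 0.06 0 0 0 0; 0 0 0.02 0 0 0 0; 0 0 0 0 0 0 0; 0 0 0 0 0 0 0",
)

```text
time_s: 30.6
eef_pos: [0.6326, 0.001, 0.0442]
eef_rot: [0.0, 0.472, 0.882, 0.0]
wrist_force: [-0.2, -0.5, -0.9]
opening: 0.588
```

```bash
python3 - <<'E'
from h import *
st([.632,.0015,.019]);c=wsnap('w37.png')
E
```

```text
t 30.6 pos [0.6326 0.001  0.0442] jawyaw 33.7 tiltz [ 0.001 -0.    -1.   ] f [-0.2 -0.5 -0.9] op 0.588
shift [ 0.004 -0.001  0.126]
level turn units [0.001 0.001 0.   ]
```

View pics/w37.png

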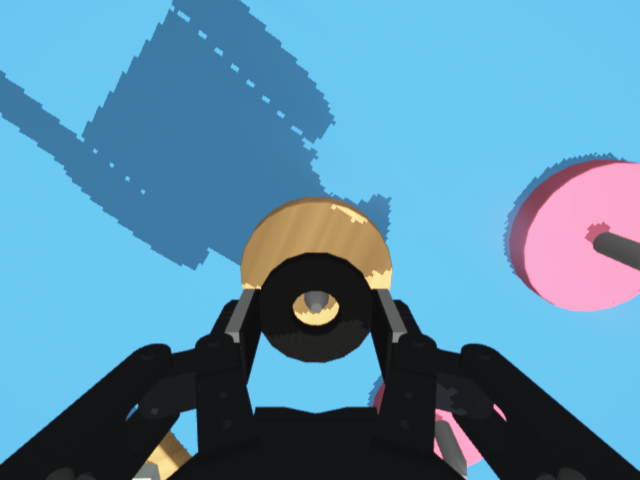

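Emit:
arm_command(
  motion="0 0 0.06 0 0 0 0; 0 0 0.05 0 0 0 0; 0 0 0.018 0 0 0 0; 0 0 0 0 0 0 0; 0 0 0 0 0 0 0",
)

```text
time_s: 31.07
eef_pos: [0.6342, 0.0008, 0.018]
eef_rot: [0.002, 0.472, 0.882, 0.001]
wrist_force: [-2.2, 0.5, 6.5]
opening: 0.586
```

```bash
python3 - <<'E'
from h import *
st([.632,.0015,.019])
E
```

```text
t 31.07 pos [0.6342 0.0008 0.018 ] jawyaw 33.7 tiltz [ 0.004 -0.001 -1.   ] f [-2.2  0.5  6.5] op 0.586
shift [ 0.009 -0.007 -0.005]
level turn units [0.003 0.003 0.   ]
```

Seated. Release, rise, go toward the nut.

Emit:
arm_command(
  motion="0 0 0 0 0 0 0.85; 0 0 0 0 0 0 0.85; 0 0 0 0 0 0 0.85; 0 0 0 0 0 0 0.85; 0 0 0 0 0 0 0.85; 0 0 -0.15 0 0 0 0.85; 0 0 -0.2 0 0 0 0.85; 0 0 -0.2 0 0 0 0.85; 0 0 0 0 0 0 0.85",
)

```text
time_s: 31.82
eef_pos: [0.6307, 0.0014, 0.1267]
eef_rot: [-0.003, 0.472, 0.882, -0.001]
wrist_force: [0.8, -0.4, 1.9]
opening: 0.854
```

```bash
python3 - <<'E'
from h import *
st([.6265,.208,.13]);c=wsnap('w38.png')
E
```

```text
t 31.82 pos [0.6307 0.0014 0.1267] jawyaw 33.7 tiltz [-0.006  0.001 -1.   ] f [ 0.8 -0.4  1.9] op 0.854
shift [ 0.872  0.555 -0.015]
level turn units [-0.004 -0.004  0.   ]
```

View pics/w38.png

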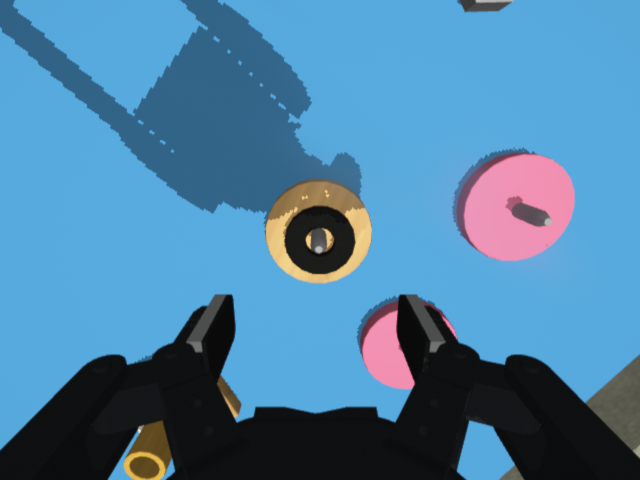

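```bash
python3 - <<'E'
from h import *
c=wsnap();print('short',ray(c,(319,247),.05))
E
```

```text
short [0.62953719 0.00388417 0.05      ]
```

Emit:
arm_command(
  motion="0.143 0.092 -0.01 0 0 0 0.8; 0.143 0.092 -0.01 0 0 0 0.8; 0.143 0.092 -0.01 0 0 0 0.8; 0.143 0.092 0 0 0 0 0.8; 0.143 0.092 0 0 0 0 0.8; 0.143 0.092 0 0 0 0 0.8; 0 0 0 0 0 0 0.8; 0 0 0 0 0 0 0.8",
)

```text
time_s: 32.58
eef_pos: [0.6175, 0.2117, 0.114]
eef_rot: [-0.014, 0.475, 0.88, -0.007]
wrist_force: [0.3, 0.4, -0.5]
opening: 0.8
```

```bash
python3 - <<'E'
from h import *
st([.6265,.208,.06]);c=wsnap('w39b.png');cv2.imwrite('pics/w39.png',cv2.resize(c['img'][150:350,200:440,::-1],None,fx=3,fy=3,interpolation=cv2.INTER_CUBIC))
E
```

```text
t 32.58 pos [0.6175 0.2117 0.114 ] jawyaw 33.4 tiltz [-0.031  0.001 -1.   ] f [ 0.3  0.4 -0.5] op 0.8
shift [-0.045  0.034  0.268]
level turn units [-0.024 -0.017  0.   ]
```

View pics/w39.png

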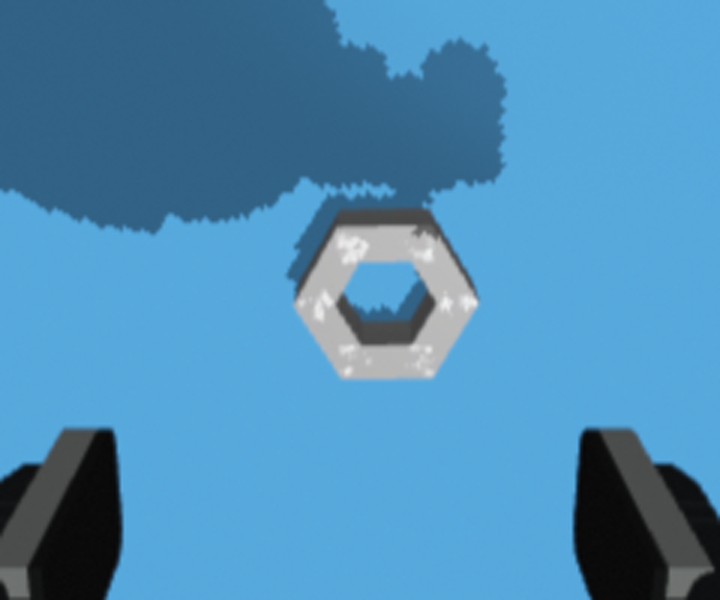

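```bash
python3 - <<'E'
from h import *
c=wsnap()
P=np.array([ray(c,(200+x/3,150+y/3),.018)[:2] for x,y in [(295,302),(340,226),(433,226),(477,302),(433,378),(341,378)]])
print(P.mean(0)); E=np.roll(P,-1,0)-P; print(np.linalg.norm(E,axis=1)); a=np.degrees(np.arctan2(E[:,1],E[:,0]))%60; print(a, 'flat normals mod60', (a+90)%60)
st([*P.mean(0),.06])
E
```

```text
[0.62757758 0.20894609]
[0.02251163 0.02244762 0.02234666 0.0228453  0.02323611 0.02320697]
[33.49261716 33.68441507 33.64063037 36.41542317 33.9363796  32.60913754] flat normals mod60 [3.49261716 3.68441507 3.64063037 6.41542317 3.9363796  2.60913754]
t 32.68 pos [0.6175 0.2105 0.1141] jawyaw 33.2 tiltz [-0.031  0.001 -1.   ] f [-0.2  0.1  0.2] op 0.805
shift [-0.039  0.045  0.269]
level turn units [-0.024 -0.017  0.   ]
```

Emit:
arm_command(
  motion="-0.04 0.045 0 -0.024 -0.017 0 0.8; 0 0 0.03 0 0 0.1 0.8; 0 0 0.03 0 0 0.1 0.8; 0 0 0.03 0 0 0.1 0.8; 0 0 0.03 0 0 0.1 0.8; 0 0 0.03 0 0 0.09 0.8; 0 0 0 0 0 0 0.8; 0 0 0 0 0 0 0.8",
)

```text
time_s: 33.35
eef_pos: [0.6302, 0.1951, 0.0785]
eef_rot: [-0.0, 0.696, 0.718, -0.003]
wrist_force: [-0.4, -0.5, 0.7]
opening: 0.799
```

```bash
python3 - <<'E'
from h import *
st([.6276,.209,.05]);c=wsnap('w40b.png');cv2.imwrite('pics/w40.png',cv2.resize(c['img'][150:350,200:440,::-1],None,fx=3,fy=3,interpolation=cv2.INTER_CUBIC))
E
```

```text
t 33.35 pos [0.6302 0.1951 0.0785] jawyaw 1.8 tiltz [-0.004 -0.003 -1.   ] f [-0.4 -0.5  0.7] op 0.799
shift [ 0.07  -0.01   0.143]
level turn units [-0.004  0.003 -0.   ]
```

View pics/w40.png

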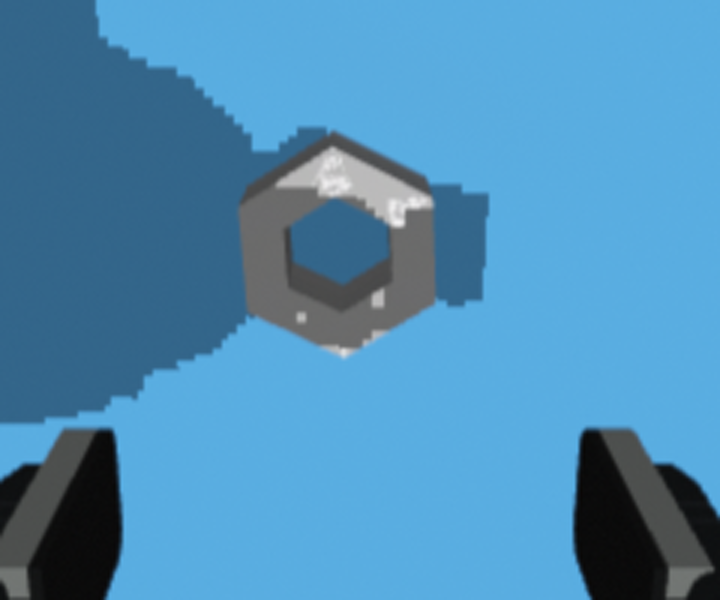

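Emit:
arm_command(
  motion="0.07 -0.01 0 -0.004 0.003 -0.035 0.8; 0 0 0.07 0 0 0 0.8; 0 0 0.07 0 0 0 0.8; 0 0 0.04 0 0 0 0.8; 0 0 0 0 0 0 0.8; 0 0 0 0 0 0 0.8",
)

```text
time_s: 33.9
eef_pos: [0.6277, 0.2098, 0.0391]
eef_rot: [0.0, 0.679, 0.734, 0.001]
wrist_force: [0.4, -0.5, -0.2]
opening: 0.798
```

```bash
python3 - <<'E'
from h import *
st([.6276,.209,.003]);c=wsnap('w41.png')
d=search_frame('wrist','nut_c')
for k in d[:2]:
    b=k['box'];print(np.round(b),k['conf'],ray(c,[(b[0]+b[2])/2,(b[1]+b[3])/2],.009))
E
```

```text
t 33.9 pos [0.6277 0.2098 0.0391] jawyaw 4.5 tiltz [ 0.001  0.001 -1.   ] f [ 0.4 -0.5 -0.2] op 0.798
shift [-0.004 -0.001  0.181]
level turn units [ 0.001 -0.001  0.   ]
[273. 233. 351. 321.] 0.73 [0.6262488  0.20860252 0.009     ]
```

View pics/w41.png

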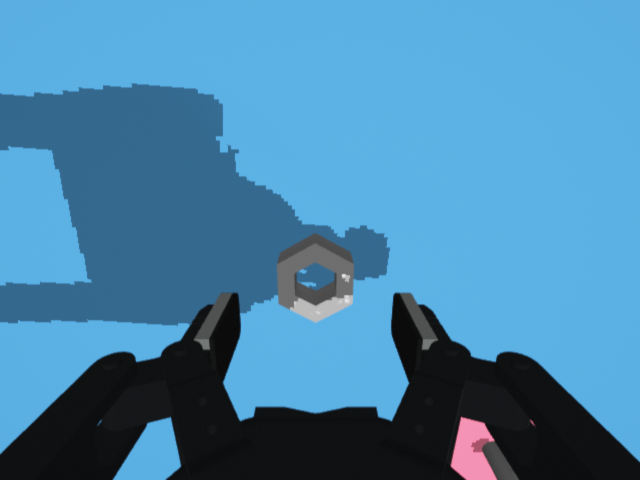

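Emit:
arm_command(
  motion="-0.004 0 0.06 0 0 0 0.8; 0 0 0.06 0 0 0 0.8; 0 0 0.055 0 0 0 0.8; 0 0 0 0 0 0 0.8; 0 0 0 0 0 0 0.8",
)

```text
time_s: 34.42
eef_pos: [0.629, 0.2087, 0.0019]
eef_rot: [0.001, 0.679, 0.734, 0.001]
wrist_force: [0.5, -0.2, -0.4]
opening: 0.802
```

```bash
python3 - <<'E'
from h import *
st([.6275,.209,.002]);c=wsnap('w42.png')
E
```

```text
t 34.42 pos [0.629  0.2087 0.0019] jawyaw 4.5 tiltz [ 0.003  0.001 -1.   ] f [ 0.5 -0.2 -0.4] op 0.802
shift [ 0.002 -0.007 -0.001]
level turn units [ 0.003 -0.001 -0.   ]
```

View pics/w42.png

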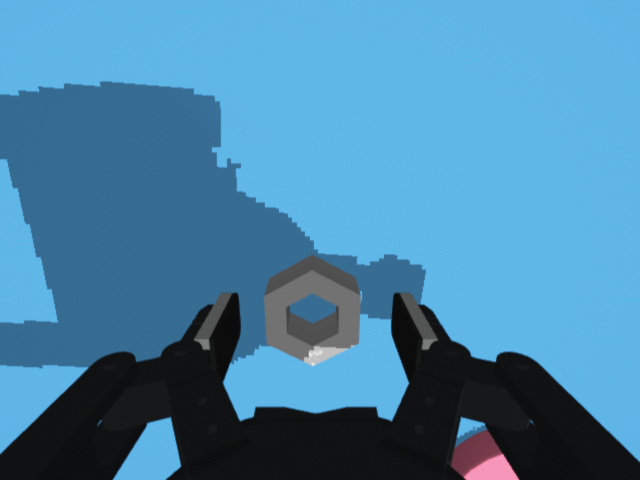

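Emit:
arm_command(
  motion="0.002 -0.006 0 0 0 0 0; 0 0 0 0 0 0 0; 0 0 0 0 0 0 0; 0 0 0 0 0 0 0; 0 0 0 0 0 0 0; 0 0 0 0 0 0 0; 0 0 0 0 0 0 0; 0 0 0 0 0 0 0; 0 0 0 0 0 0 0",
)

```text
time_s: 35.22
eef_pos: [0.6283, 0.2092, 0.0035]
eef_rot: [0.001, 0.679, 0.734, 0.002]
wrist_force: [-0.4, 0.1, -0.9]
opening: 0.449
```

```bash
python3 - <<'E'
from h import *
st()
E
```

```text
t 35.22 pos [0.6283 0.2092 0.0035] jawyaw 4.5 tiltz [ 0.005  0.001 -1.   ] f [-0.4  0.1 -0.9] op 0.449
level turn units [ 0.005 -0.001  0.   ]
```

Emit:
arm_command(
  motion="0 0 -0.1 0 0 0 0; 0 0 -0.15 0 0 0 0; 0 0 -0.15 0 0 0 0; 0 0 -0.15 0 0 0 0; 0 0 -0.1 0 0 0 0; 0 0 0 0 0 0 0; 0 0 0 0 0 0 0",
)

```text
time_s: 35.8
eef_pos: [0.6249, 0.2085, 0.1351]
eef_rot: [-0.001, 0.679, 0.734, -0.001]
wrist_force: [-0.8, 0.7, -1.8]
opening: 0.454
```

```bash
python3 - <<'E'
from h import *
st([.632,.0015,.12]);c=wsnap('w43.png')
E
```

```text
t 35.8 pos [0.6249 0.2085 0.1351] jawyaw 4.5 tiltz [-0.003  0.    -1.   ] f [-0.8  0.7 -1.8] op 0.454
shift [-1.035 -0.045  0.075]
level turn units [-0.002 -0.    -0.   ]
```

View pics/w43.png

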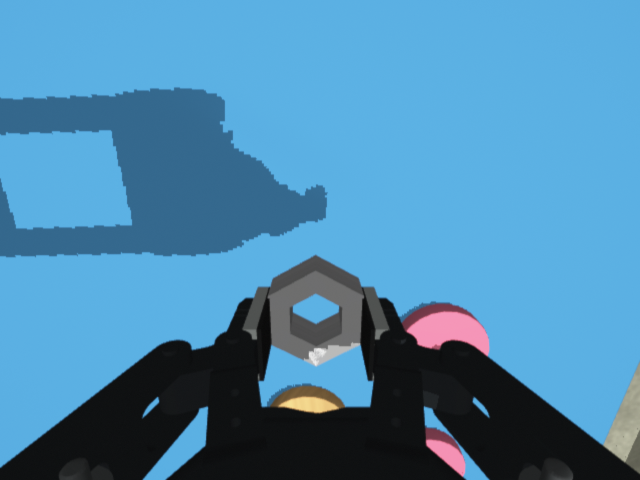

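Emit:
arm_command(
  motion="-0.165 0.003 0 0 0 0 0; -0.165 0.003 0 0 0 0 0; -0.165 0.003 0 0 0 0 0; -0.165 0.003 0 0 0 0 0; -0.165 0.003 0 0 0 0 0; -0.165 0.003 0 0 0 0 0; 0 0 0 0 0 0 0; 0 0 0 0 0 0 0",
)

```text
time_s: 36.52
eef_pos: [0.6364, 0.006, 0.1172]
eef_rot: [-0.01, 0.677, 0.736, -0.007]
wrist_force: [0.4, 0.8, -0.9]
opening: 0.45
```

```bash
python3 - <<'E'
from h import *
st([.632,.0015,.08]);c=wsnap('w44b.png');print(tray(c,(316,316),-.0145));spin(c,.632,.0015,.05,'w44.png')
E
```

```text
t 36.52 pos [0.6364 0.006  0.1172] jawyaw 4.7 tiltz [-0.024  0.003 -1.   ] f [ 0.4  0.8 -0.9] op 0.45
shift [-0.022 -0.019  0.186]
level turn units [-0.023 -0.005  0.   ]
[ 0.00134132  0.00054793 -0.0145    ]
```

View pics/w44.png

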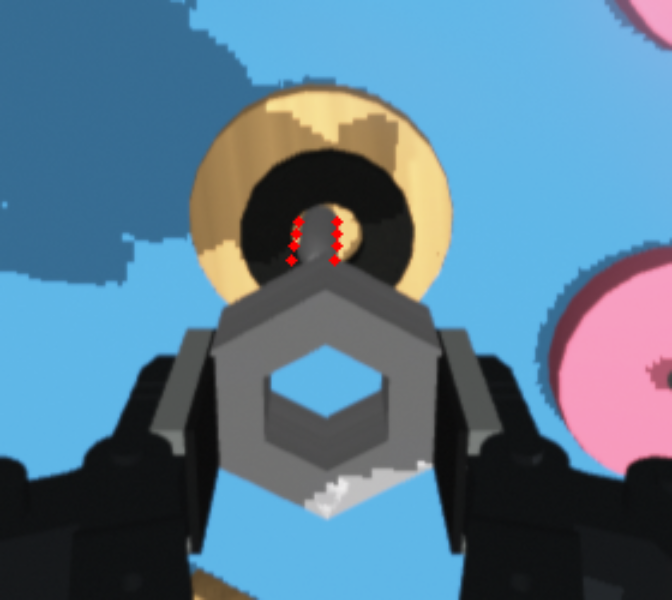

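Emit:
arm_command(
  motion="-0.03 -0.018 0.03 -0.023 -0.005 0 0; 0 0 0.06 0 0 0 0; 0 0 0.06 0 0 0 0; 0 0 0 0 0 0 0; 0 0 0 0 0 0 0",
)

```text
time_s: 36.98
eef_pos: [0.6304, 0.0047, 0.0801]
eef_rot: [-0.003, 0.676, 0.737, -0.002]
wrist_force: [-0.2, 0.2, 0.5]
opening: 0.456
```

```bash
python3 - <<'E'
from h import *
st([.632,.0005,.045]);c=wsnap('w45b.png');spin(c,.632,.0015,.05,'w45.png')
E
```

```text
t 36.98 pos [0.6304 0.0047 0.0801] jawyaw 5.0 tiltz [-0.007  0.002 -1.   ] f [-0.2  0.2  0.5] op 0.456
shift [-0.022  0.007  0.176]
level turn units [-0.006 -0.002  0.   ]
```

View pics/w45.png

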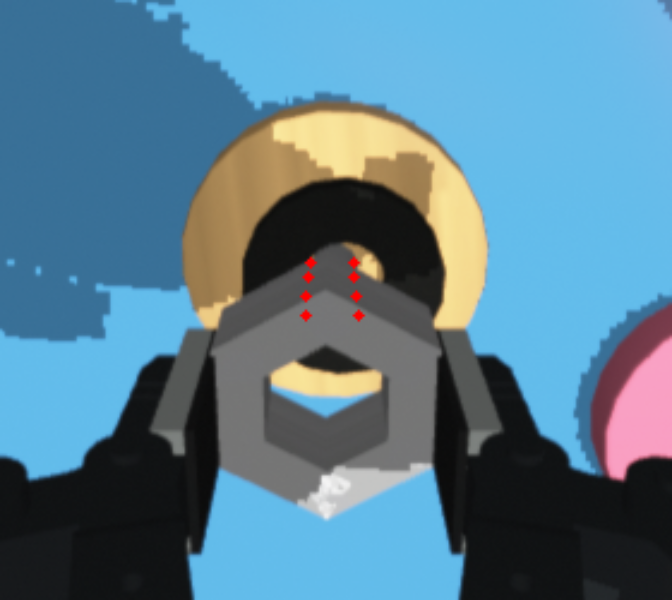

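Emit:
arm_command(
  motion="-0.022 0.006 0.02 -0.006 -0.002 0 0; 0 0 0.04 0 0 0 0; 0 0 0 0 0 0 0; 0 0 0 0 0 0 0",
)

```text
time_s: 37.37
eef_pos: [0.6328, 0.0016, 0.0673]
eef_rot: [0.0, 0.675, 0.738, 0.0]
wrist_force: [0.7, 0.2, -0.7]
opening: 0.45
```

```bash
python3 - <<'E'
from h import *
st([.632,.0005,.03]);c=wsnap('w46b.png');spin(c,.632,.0015,.05,'w46.png')
E
```

```text
t 37.37 pos [0.6328 0.0016 0.0673] jawyaw 5.1 tiltz [ 0.001  0.    -1.   ] f [ 0.7  0.2 -0.7] op 0.45
shift [-0.005 -0.004  0.186]
level turn units [ 0.001  0.    -0.   ]
```

View pics/w46.png

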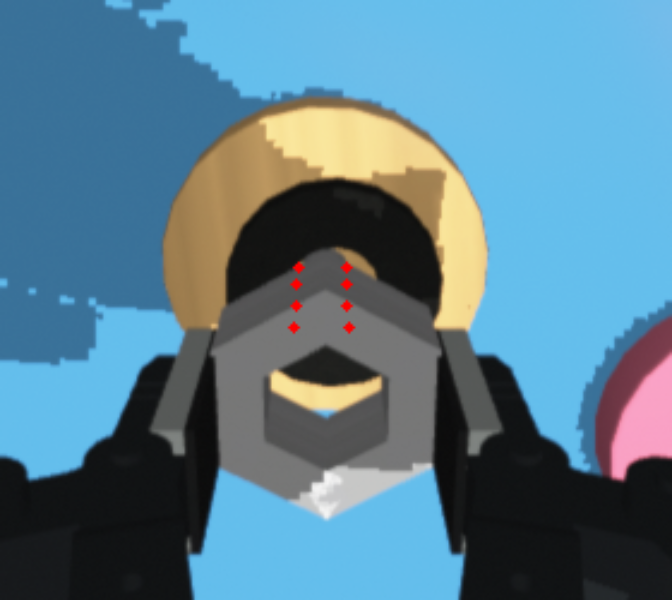

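Emit:
arm_command(
  motion="-0.004 -0.002 0.05 0 0 0 0; 0 0 0.05 0 0 0 0; 0 0 0.02 0 0 0 0; 0 0 0 0 0 0 0",
)

```text
time_s: 37.75
eef_pos: [0.6329, 0.0004, 0.0417]
eef_rot: [0.001, 0.675, 0.738, 0.001]
wrist_force: [-0.4, 0.8, -1.1]
opening: 0.449
```

```bash
python3 - <<'E'
from h import *
st([.632,.001,.03]);c=wsnap('w47b.png');cv2.imwrite('pics/w47.png',cv2.resize(c['img'][200:400,200:440,::-1],None,fx=3,fy=3))
E
```

```text
t 37.75 pos [6.329e-01 4.000e-04 4.170e-02] jawyaw 5.1 tiltz [ 0.002 -0.    -1.   ] f [-0.4  0.8 -1.1] op 0.449
shift [ 0.003 -0.004  0.058]
level turn units [ 0.002  0.    -0.   ]
```

View pics/w47.png

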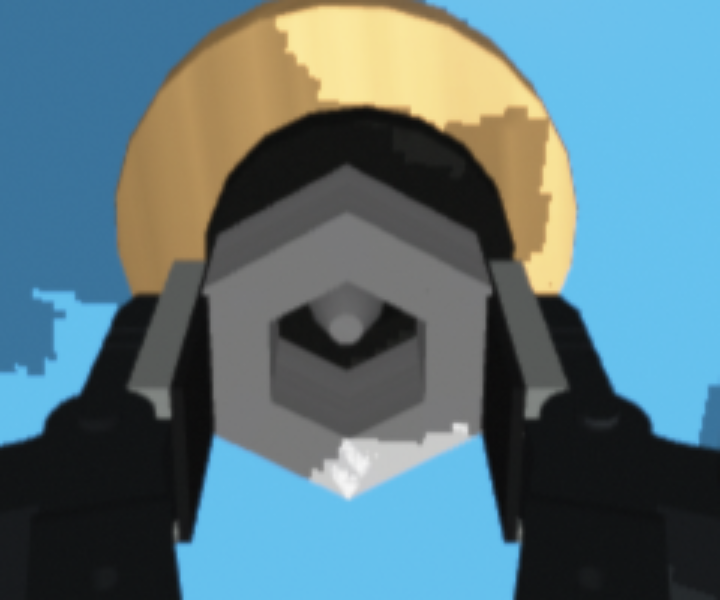

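Emit:
arm_command(
  motion="0 0 0.04 0 0 0 0; 0 0 0.018 0 0 0 0; 0 0 0 0 0 0 0; 0 0 0 0 0 0 0",
)

```text
time_s: 38.13
eef_pos: [0.6329, 0.0003, 0.029]
eef_rot: [0.001, 0.675, 0.738, 0.001]
wrist_force: [0.5, -1.2, -1.0]
opening: 0.454
```

```bash
python3 - <<'E'
from h import *
st([.632,.001,.0295])
E
```

```text
t 38.13 pos [6.329e-01 3.000e-04 2.900e-02] jawyaw 5.1 tiltz [ 0.002 -0.    -1.   ] f [ 0.5 -1.2 -1. ] op 0.454
shift [ 0.004 -0.004 -0.003]
level turn units [ 0.002  0.    -0.   ]
```

Emit:
arm_command(
  motion="0 0 0.008 0 0 0 0; 0 0 0 0 0 0 0",
)

```text
time_s: 38.3
eef_pos: [0.6335, 0.0003, 0.0285]
eef_rot: [0.001, 0.675, 0.738, 0.001]
wrist_force: [0.8, 0.0, -0.9]
opening: 0.451
```

Emit:
arm_command(
  motion="0 0 0 0 0 0 0.85; 0 0 0 0 0 0 0.85; 0 0 0 0 0 0 0.85; 0 0 0 0 0 0 0.85; 0 0 0 0 0 0 0.85; 0 0 -0.15 0 0 0 0.85; 0 0 -0.2 0 0 0 0.85; 0 0 -0.2 0 0 0 0.85; 0 0 -0.1 0 0 0 0.85; 0 0 0 0 0 0 0.85",
)

```text
time_s: 39.13
eef_pos: [0.6313, 0.0006, 0.161]
eef_rot: [-0.001, 0.675, 0.738, -0.001]
wrist_force: [0.7, 0.7, -0.6]
opening: 0.85
```

```bash
python3 - <<'E'
from h import *
st();c=wsnap('w48.png'); s=snap('side'); a=s['img'][200:340,260:460,::-1]; s2=snap('scene'); b=s2['img'][230:370,210:410,::-1]
cv2.imwrite('pics/fin.png',np.hstack([cv2.resize(x,None,fx=2,fy=2,interpolation=cv2.INTER_CUBIC) for x in (a,b)]))
E
```

```text
t 39.13 pos [6.313e-01 6.000e-04 1.610e-01] jawyaw 5.1 tiltz [-0.003  0.001 -1.   ] f [ 0.7  0.7 -0.6] op 0.85
level turn units [-0.003 -0.001 -0.   ]
```

View pics/w48.png

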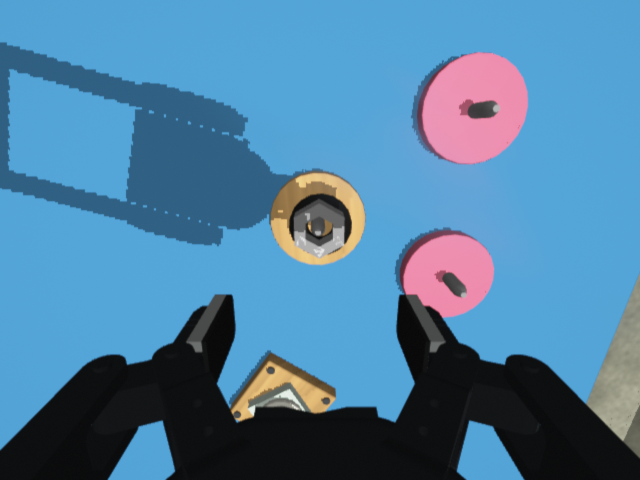

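View pics/fin.png

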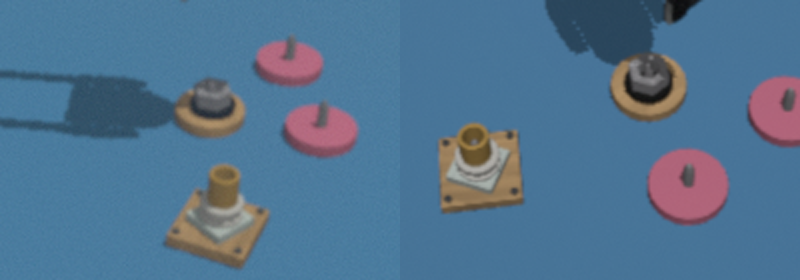

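```bash
python3 - <<'E'
from h import *
c=wsnap(); a=c['img'][160:280,260:380,::-1]; s=snap('side'); b=s['img'][230:275,340:390,::-1]; t=s['img'][275:335,335:395,::-1]
f=lambda x:cv2.resize(x,(390,390),interpolation=cv2.INTER_CUBIC)
cv2.imwrite('pics/fin2.png',np.hstack([f(a),f(b)])); cv2.imwrite('pics/fin3.png',f(t))
E
```

```text
(no output)
```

View pics/fin2.png

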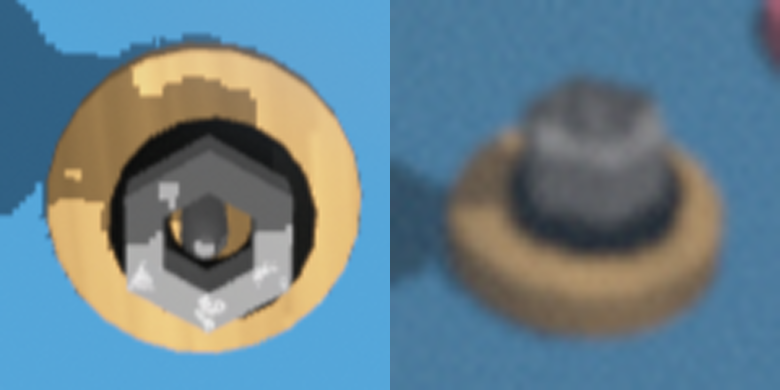

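View pics/fin3.png

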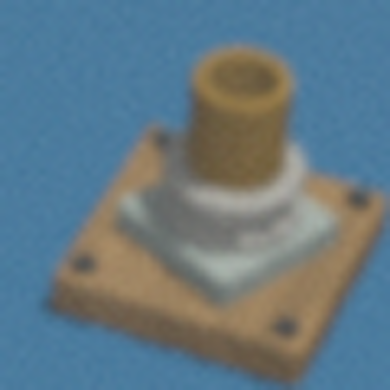

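```bash
python3 - <<'E'
from h import *
c=wsnap(); im=cv2.resize(c['img'][160:280,260:380,::-1],None,fx=5,fy=5,interpolation=cv2.INTER_CUBIC)
best=None
cx,cy=ray(c,(260+209/3.25,160+247/3.25),.044)[:2]; print(cx,cy)
for z,col in ((.044,(0,0,255)),(.026,(0,255,0))):
    P=[proj(c,[cx+.0231*np.cos(t),cy+.0231*np.sin(t),z]) for t in np.radians(5.1+30+60*np.arange(6))]
    P=((np.array(P)-[260,160])*5).round().astype(int); cv2.polylines(im,[P],True,col,1)
cv2.imwrite('pics/fin4.png',im); print(get_obs()['time_s'])
E
```

```text
0.6329455933020842 -0.00033257936368927266
39.4333
```

View pics/fin4.png

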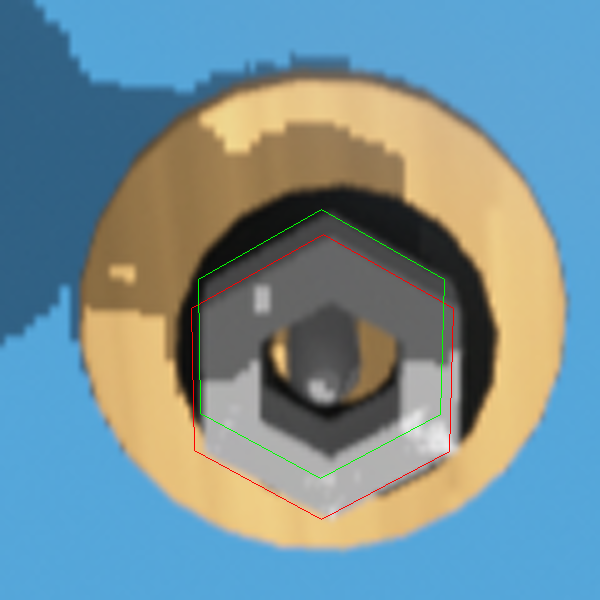

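Emit:
arm_command(
  motion="0.15 0 0.05 0 0 0 0.85; 0.15 0 0.05 0 0 0 0.85; 0.15 0 0.05 0 0 0 0.85; 0.05 0 0.05 0 0 0 0.85; 0 0 0 0 0 0 0.85; 0 0 0 0 0 0 0.85",
)

```text
time_s: 39.93
eef_pos: [0.6128, 0.1024, 0.1024]
eef_rot: [-0.011, 0.676, 0.736, -0.009]
wrist_force: [-0.2, -0.4, 0.2]
opening: 0.854
```

```bash
cat > ov.py <<'E'
from h import *
import sys
def ov(c,cx,cy,yaw,f,g=2.2):
    pts=[]
    for z in (.044,.026):
        pts.append(np.array([proj(c,[cx+.0231*np.cos(t),cy+.0231*np.sin(t),z]) for t in np.radians(yaw+30+60*np.arange(6))]))
    pts.append(np.array([proj(c,[cx+.042*np.cos(t),cy+.042*np.sin(t),.016]) for t in np.linspace(0,6.28,60)]))
    u=np.mean(pts[0],0); x0,y0=int(max(0,min(540,u[0]-50))),int(max(0,min(380,u[1]-50)))
    a=c['img'][y0:y0+100,x0:x0+100,::-1]; a=(255*(a/255.)**(1/g)).astype(np.uint8)
    a=cv2.resize(a,None,fx=4,fy=4,interpolation=cv2.INTER_CUBIC); b=a.copy()
    for P,col in zip(pts,((0,0,255),(0,255,0),(255,0,255))): cv2.polylines(b,[((P-[x0,y0]+.5)*4).round().astype(int)],True,col,1)
    cv2.imwrite('pics/'+f,np.hstack([a,b]))
E
python3 - <<'E'
from ov import *
st();c=wsnap('w49.png'); ov(c,.633,0,5.1,'ov1.png')
E
```

```text
t 39.93 pos [0.6128 0.1024 0.1024] jawyaw 4.9 tiltz [-0.029  0.002 -1.   ] f [-0.2 -0.4  0.2] op 0.854
level turn units [-0.027 -0.005  0.   ]
```

View pics/w49.png

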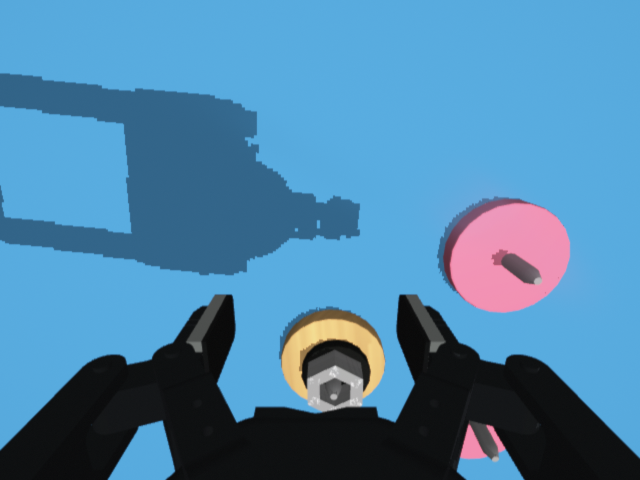

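View pics/ov1.png

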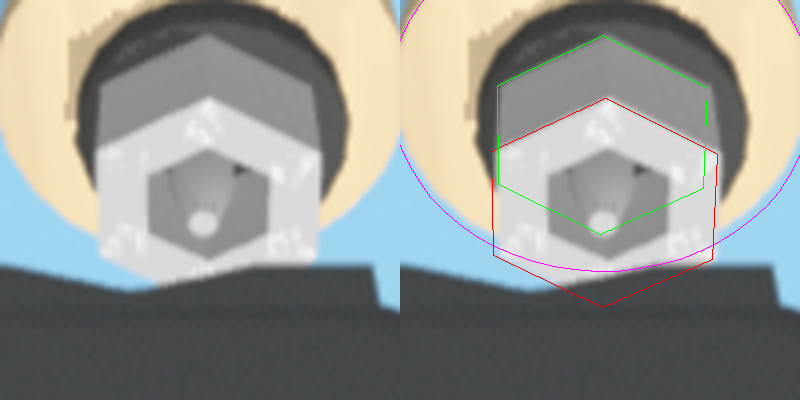

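```bash
python3 - <<'E'
from h import *
st()
print(hand_in())
E
```

```text
t 39.98 pos [0.6124 0.102  0.1021] jawyaw 4.8 tiltz [-0.03   0.002 -1.   ] f [-0.2  0.7 -1.6] op 0.849
level turn units [-0.028 -0.005 -0.   ]
the job is handed in; nothing more can be done
None
```

I built both spindle sets and handed the job in at about 40 s of the 109 s allowed. `hand_in()` reports no verdict.

- **Tall spindle:** the square plate, then the grooved wheel, then the tube sleeve. The last side and scene pictures show all three upright on the spindle.
- **Short spindle (round wooden base, not the pink look-alikes):** the rubber disc, then the hexagon nut. The spindle shows through the nut's hole.
- **Nut check that disagreed:** an overlay from straight above hinted that the nut was tilted by about 7°, close to the 0.12 rad limit. I looked again from lower down, and an outline of a flat, seated nut matched it to about 1 pixel, so I took it as flat.
- **Disc position:** the disc looks off-centre on the spindle. The hole and spindle sizes limit that to about 5 mm, within the 8 mm allowed. I didn't measure it exactly.
- **Ear defenders, tape measure and carton:** the planned paths kept clear of them and I saw no contact. I didn't measure their positions again at the end.
- **Forces:** the highest wrist force I read was about 12 N, when the plate seated. I only read it between moves. At the end the gripper was open and clear of everything.

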